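# Sort three steel shaft keys by length into the sloping rack

### The arm

A 6-joint arm with a two-finger parallel gripper is mounted at the origin on a cart in front of the work surface, level with it; the furniture and walls round the work are solid. World frame = base frame: x ahead of the robot, y to its left, z up, the work surface at z = 0. Lengths are in mm, angles in rad, forces in N, time in s.
With the tool pointing down it reaches from about 400 to 925 mm from the base axis. Payload 12.5 kg.
Tool frame: the origin (TCP) lies midway between the tips of the shut fingers; the grasp point (between the pads) lies 19 mm behind it; z points along the fingers, y is the line along which they close (so a half turn about z gives the same grasp; the last joint's range is limited). The gripper opens to 95 mm and grips with 3 to 60 N. Pads are 20 mm wide; open, the fingers measure 119 mm over their backs; the gripper's body (75 mm by 180 mm) begins 59 mm behind the grasp point.
Start: joints at [-1.315, 0.491, 1.559, -0, 1.092, -0.106], TCP at [221.247, -584.548, 214.661] pointing down, gripper open.
Joint ranges: [-3.1, 3.1], [-0.84, 2.19], [0.05, 2.79], [-1.13, 4.28], [0.06, 2.93], [-2.69, 2.69]. Speed limits (rad/s): [2.22, 2.22, 2.79, 3.14, 3.14, 3.14].

### API

Orientations are given as [roll, pitch, yaw] about the fixed x, y, z axes, in that order (R = Rz(yaw) Ry(pitch) Rx(roll)).
In Python, from cell import state, read_camera, job_done gives the robot as it stands.
- The arm moves only by the tool carry_out, never from a script. Its argument "moves" is a list of rows, each an object with "slide": the shift along the tool's x, y, z as a fraction of full scale, a list of three; "spin": the turn about the tool's z as a fraction of full scale. A call has 1 to 12 rows; each row shifts and turns the commanded pose from where the row before left it, along the tool's axes as they then stand; what a row does not reach is not made up. Full scale, the value 1, is 0.4 m for a shift and 30 degrees for a turn. A row lasts 1/12 s, in which the tool goes at most 41.7 mm and 7.16 degrees, less where a joint would pass 70% of its speed; a pose out of reach is approached as far as the arm can. A call with a number of a shift or a turn outside -1 to 1 is refused whole. A call with a gripper value outside its range is refused whole. "hand" is the closure, from 0 (fully open) to 1 (shut), set as the call begins (left out, the last holds). The fingers move at their own pace and stop on an object; the grip force is fixed at half the most. Time passes only in rows, so rows that do not move let the fingers close. It gives the time, the measured TCP pose, the force, the opening and the grip force at its end, in the units of the state.
- state(): the state, without advancing time (a new reading comes with each control period).
- read_camera(name): name is "scene" or "top" or "wrist"; returns a dict with "color" (400x640x3 uint8, red, green, blue), "K" (3x3 intrinsics, pixels), "R" (3x3) and "t" (3): a world point X has camera coordinates R X + t. Camera axes: x right, y down, z forward; pixel columns grow to the right and rows downward; lengths in mm; the calibration is good to about 2 mm. A picture is of the moment at which its call begins. There is no depth.
- job_done(): hands the job in; it is judged then, once.
The state is a dict: "t": time; "joints": joint angles; "qvel": joint speeds; "tau": joint torques, N m; "eef_pos": TCP position; "tcp_rot": TCP orientation; "ft_force": force on the tool from outside, world axes, zero at the start; "moment": the same for the moment, N m; "opening": opening from 0.0 (shut) to 1.0 (fully open); "grip_force": force on a finger pad.
Only numpy, scipy, OpenCV 4.12 (cv2) and the standard library are available. Lean on these libraries where they do the work, as an engineer would, in place of code of your own. Each camera call takes 0.05 s, during which the arm holds its last target. There are 200 camera calls.

### The job

Sort the three steel shaft keys lying on the bench into the sloping rack: each key goes into the row whose end stops fit its length, lying flat on the sloping board between the stops. Lay the keys in gently without dropping them, and leave the other things on the bench where they are.

Things in the scene. Friction and masses are not known exactly. Their poses are not given: they have to be found in the camera images.
- key_short: the short shaft key: a loose plain steel bar with half-round ends, 70 mm long (x axis), 22 mm wide (y axis), 14 mm thick (z axis), 161 g or up to a third more or less; origin at the centre of its underside, z up. It starts lying flat on the bench; the three keys look alike but for their length, and either end may point either way.
- key_medium: the medium shaft key: a loose plain steel bar with half-round ends, 100 mm long (x axis), 22 mm wide (y axis), 14 mm thick (z axis), 230 g or up to a third more or less; origin at the centre of its underside, z up. It starts lying flat on the bench; the three keys look alike but for their length, and either end may point either way.
- key_long: the long shaft key: a loose plain steel bar with half-round ends, 130 mm long (x axis), 22 mm wide (y axis), 14 mm thick (z axis), 299 g or up to a third more or less; origin at the centre of its underside, z up. It starts lying flat on the bench; the three keys look alike but for their length, and either end may point either way.
- rack: the fixed rack: steel base plate 146 x 216 mm, 8 mm thick, and a steel back plate 135 mm high; it carries the three rows side by side, 70 mm apart, in any order. Origin under the base's centre; x level, away from the low front of the slopes; z up.
- row_short: the rack's row for the short key: brown wooden board 66 x 160 mm rising at 35 degrees toward +x (low end nearest the robot). Its slot is 78 mm long between two dark steel U-shaped end stops, 10 mm high; their prongs reach 11 mm along the key's ends, 30 mm apart inside. Between the prongs the board is bare. Origin on the base plate; x level, up-slope; y across; z up.
- row_medium: the rack's row for the medium key: brown wooden board 66 x 160 mm rising at 35 degrees toward +x (low end nearest the robot). Its slot is 108 mm long between two dark steel U-shaped end stops, 10 mm high; their prongs reach 11 mm along the key's ends, 30 mm apart inside. Between the prongs the board is bare. Origin on the base plate; x level, up-slope; y across; z up.
- row_long: the rack's row for the long key: brown wooden board 66 x 160 mm rising at 35 degrees toward +x (low end nearest the robot). Its slot is 138 mm long between two dark steel U-shaped end stops, 10 mm high; their prongs reach 11 mm along the key's ends, 30 mm apart inside. Between the prongs the board is bare. Origin on the base plate; x level, up-slope; y across; z up.
- seat_short (a point): the centre of the slot of row_short, on the sloping board's surface (58 mm above the bench): the key's underside centre goes here, the key lying along the slope. Its axes are those of row_short (level, not sloped).
- seat_medium (a point): the centre of the slot of row_medium, on the sloping board's surface (66 mm above the bench): the key's underside centre goes here, the key lying along the slope. Its axes are those of row_medium (level, not sloped).
- seat_long (a point): the centre of the slot of row_long, on the sloping board's surface (75 mm above the bench): the key's underside centre goes here, the key lying along the slope. Its axes are those of row_long (level, not sloped).
- oil_filter: bystander: loose blue and white oil filter canister, 69 mm in diameter, 90 mm tall, upright to the right of the rack; origin at its base
- cast_cap: bystander: loose pale metal domed cap with dark holes, 92 mm in diameter, 58 mm high, on the left of the bench; origin at its base
- torch: bystander: loose black hand torch, 106 mm long, 35 mm wide, lying at the right front of the bench; origin at its underside
Things that resemble listed ones, but are neither listed nor needed, are in the scene too. Leave any purple look-alike of the key_short alone.

How it is judged:
By the outcome, as a careful person would: the job done as asked, in the order asked, and still so for the second after the job is handed in, with the robot touching nothing.
It also fails if it takes over 64 s, if anything falls off the work surface, if the arm or the gripper's body presses on something with over 40 N, if the wrist force passes 120 N, or if a joint passes its speed limit or range.

## Working session

There is one attempt and no reset: what is moved stays moved. The work goes in short steps, Python scripts to look and compute and a tool call to move; the robot and the scene stay as the last step left them, time stands still between calls to the robot, and variables do not carry over. Pictures are saved under pics/ and viewed, at most 10 in all, crops included, and the job is handed in when it is done.

Besides the shell and the picture viewer there is one more tool, called after "Call:" by a JSON object that holds its "api" and its "payload", one argument or row to a line. carry_out: Moves the arm, as the interface text tells. Shift numbers are shares of 0.4 m and turn numbers shares of 30 degrees, none past 1 either way. Its arguments: {"type":"object","properties":{"moves":{"type":"array"},"hand":{"type":"number"}},"required":["moves"]}

```bash
ls; mkdir -p pics; python3 - <<'E'
from cell import state, read_camera
import cv2,numpy as np
np.set_printoptions(precision=3,suppress=True)
for n in("scene","top"):
    c=read_camera(n); cv2.imwrite(f"pics/{n}0.png",c["color"][:,:,::-1]); np.savez(f"pics/{n}0.npz",**c)
    print(n,c["K"].tolist(),(-c["R"].T@c["t"]),c["R"].tolist())
s=state();print(s)
E
```

```text
pics
scene [[385.02316298761053, 0.0, 316.63421511082487], [0.0, 385.02316298761053, 204.38511226049158], [0.0, 0.0, 1.0]] [-440.291  798.98   801.812] [[-0.6736372482875301, -0.7390283919069371, 0.007063545501443171], [-0.3600790653494274, 0.3198419901149292, -0.8763812914801434], [0.6454114380894466, -0.5929065165055686, -0.4815661307323686]]
top [[448.1919453307911, 0.0, 325.2845025143653], [0.0, 448.1919453307911, 200.9070639940642], [0.0, 0.0, 1.0]] [ 354.918  -78.893 1443.969] [[-0.018620882066283057, -0.9996527763266561, 0.018643753202667025], [-0.9891803867701627, 0.0157054637043842, -0.14586123830223438], [0.1455177830380346, -0.021158099920329555, -0.9891293695101044]]
{'t': 0.1, 'joints': array([-1.315,  0.491,  1.559, -0.   ,  1.092, -0.106]), 'qvel': array([-0.001, -0.002, -0.   , -0.001, -0.001,  0.001]), 'tau': array([  0.001, -61.362, -25.861,   0.069,   0.047,  -0.   ]), 'eef_pos': array([ 221.18 , -584.333,  214.128]), 'tcp_rot': array([-3.141, -0.   ,  0.362]), 'ft_force': array([ 0.5  ,  0.813, -0.32 ]), 'moment': array([-0.05 ,  0.037,  0.016]), 'grip_force': 0.0, 'opening': 1.0007646564351418}
```

View pics/top0.png

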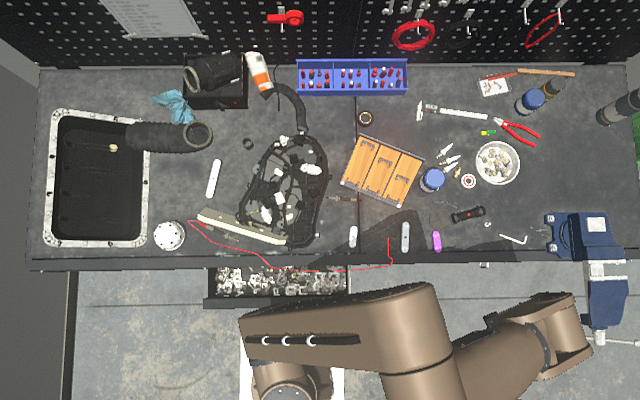

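View pics/scene0.png

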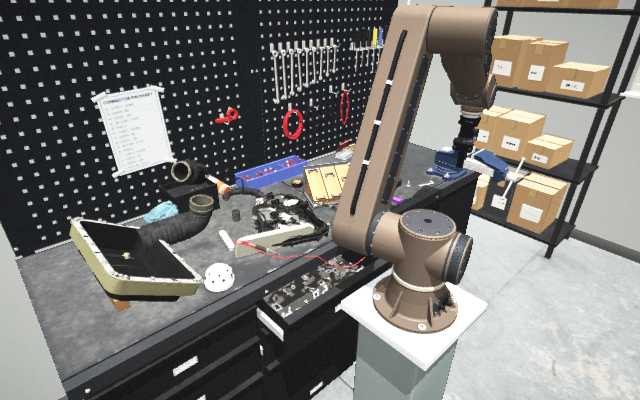

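The top view shows the white bars: one at (214,179), one at (353,236), one at (405,237). The purple look-alike is at (436,241), and the rack's three boards are around (382,172). I'll enlarge this area to check.

```bash
cat > h.py <<'E'
import numpy as np, cv2
from cell import state, read_camera
np.set_printoptions(precision=1,suppress=True)
def ray(c,u,v,z):
    d=c["R"].T@np.linalg.solve(c["K"],[u,v,1.]); o=-c["R"].T@c["t"]
    return o+d*(z-o[2])/d[2]
def proj(c,X):
    p=c["K"]@(c["R"]@np.asarray(X,float)+c["t"]); return p[:2]/p[2]
def tri(obs):  # [(cam,u,v),...] -> point
    A=[];b=[]
    for c,u,v in obs:
        d=c["R"].T@np.linalg.solve(c["K"],[u,v,1.]); d/=np.linalg.norm(d); o=-c["R"].T@c["t"]
        P=np.eye(3)-np.outer(d,d); A.append(P);b.append(P@o)
    return np.linalg.lstsq(np.vstack(A),np.hstack(b),rcond=None)[0]
def white_bar(c,u,v,z,r=40,lo=140,sat=40,show=True):
    "component of bright grey pixels at (u,v) -> world centre, length, width, yaw"
    im=c["color"].astype(int); m=((im.min(2)>lo)&(im.max(2)-im.min(2)<sat)).astype(np.uint8)
    n,l,st,ce=cv2.connectedComponentsWithStats(m)
    k=l[int(v),int(u)]
    if k==0: return None
    ys,xs=np.where(l==k)
    P=np.array([ray(c,x,y,z)[:2] for x,y in zip(xs,ys)],np.float32)
    (cx,cy),(w,h),a=cv2.minAreaRect(P)
    if w<h: a+=90; w,h=h,w
    return cx,cy,w,h,(a+90)%180-90,len(xs)
E
python3 - <<'E'
from h import *
c=dict(np.load("pics/top0.npz"))
for p in[(214,179),(353,236),(405,237)]:
    print(p,[ (lo,np.round(white_bar(c,*p,14,lo=lo),1)) for lo in(100,130,160) if white_bar(c,*p,14,lo=lo)])
im=c["color"][125:260,190:450,::-1]
cv2.imwrite("pics/crop1.png",cv2.resize(im,None,fx=3,fy=3,interpolation=cv2.INTER_CUBIC))
E
```

```text
(214, 179) [(100, array([  731.9,   392.8,   881. ,   695.1,   -89.5, 26398. ])), (130, array([645.1, 253.8, 131.5,  26. , -12.7, 315. ])), (160, array([645.3, 253.4, 130.8,  24.7, -12.3, 297. ]))]
(353, 236) [(100, array([  717.8,  -569.3,  1118.2,   629.4,   -89.9, 24881. ])), (130, array([ 449.2, -195.8,   67.2,   25.6,   -1.7,  159. ])), (160, array([ 449.4, -194.3,   68.2,   23.5,   -9.6,  147. ]))]
(405, 237) []
```

View pics/crop1.png

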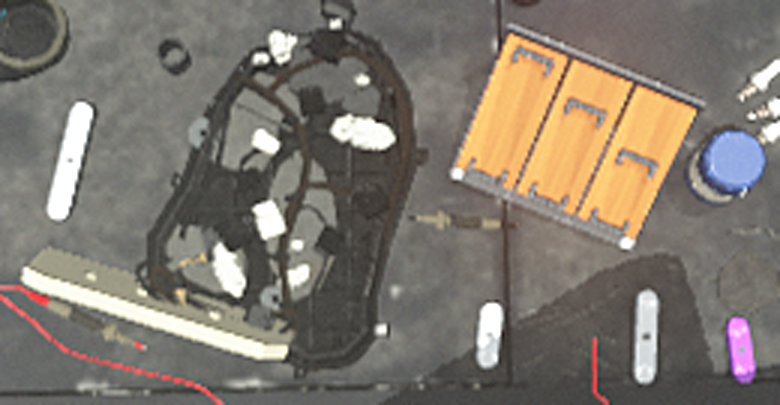

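The crop confirms which is which. Long is at crop (71,160), short at (489,335), medium at (647,336) in shade, and purple, to be left alone, at (740,350). The rack rows from left to right are long (upper stop at crop 533,60), medium (584,112) and short (636,160), judged by slot length.

```bash
python3 - <<'E'
from h import *
c=dict(np.load("pics/top0.npz"))
f=lambda u,v,z: ray(c,190+u/3,125+v/3,z)
print("med ends",f(649,290,14),f(643,384,14))
a,b=f(456,176,8),f(628,245,8); print("front base",a,b,np.linalg.norm(a-b))
a2,b2=f(509,26,135),f(704,103,135); print("back top",a2,b2,np.linalg.norm(a2-b2))
y=(a2-b2);print("rack yaw",np.degrees(np.arctan2(-y[0],y[1])), np.degrees(np.arctan2(-(a-b)[0],(a-b)[1])))
w=read_camera("wrist"); s=state()
from scipy.spatial.transform import Rotation as Ro
Rt=Ro.from_euler("xyz",s["tcp_rot"]).as_matrix()
o=-w["R"].T@w["t"]; print("wrist cam in tool",Rt.T@(o-s["eef_pos"]),"\n",Rt.T@w["R"].T,w["K"][0,0],"tool axes\n",Rt, s["joints"])
cv2.imwrite("pics/w0.png",w["color"][:,:,::-1])
E
```

```text
med ends [ 493.7 -368.8   14. ] [ 393.8 -357.9   14. ]
front base [ 622.1 -165.2    8. ] [ 543.5 -349.4    8. ] 200.3296073782533
back top [ 751.3 -214.7  135. ] [ 669.1 -408.   135. ] 210.11907066931505
rack yaw -23.050881525487473 -23.108947078385935
wrist cam in tool [  73.3   -0.3 -169.7] 
 [[ 0.  -1.  -0.3]
 [ 1.   0.  -0. ]
 [ 0.  -0.3  1. ]] 314.60741093060005 tool axes
 [[ 0.9  0.4 -0. ]
 [ 0.4 -0.9  0. ]
 [ 0.  -0.  -1. ]] [-1.3  0.5  1.6 -0.   1.1 -0.1]
```

Call:
{"api": "carry_out", "payload": {
  "moves": [
    {"slide": [0.0895,-0.04,0],"spin": 0},
    {"slide": [0.0895,-0.04,0],"spin": 0},
    {"slide": [0.0895,-0.04,0],"spin": 0},
    {"slide": [0.0895,-0.04,0],"spin": 0},
    {"slide": [0.0895,-0.04,0],"spin": 0},
    {"slide": [0.0895,-0.04,0],"spin": 0},
    {"slide": [0.0895,-0.04,0],"spin": 0},
    {"slide": [0.0895,-0.04,0],"spin": 0},
    {"slide": [0,0,0],"spin": 0.224},
    {"slide": [0,0,0],"spin": 0.224},
    {"slide": [0,0,0],"spin": 0.224},
    {"slide": [0,0,0],"spin": 0.224}
  ],
  "hand": 0.5
}}

```text
t: 1.15
eef_pos: [444.0, -363.0, 214.4]
tcp_rot: [-3.141, 0.0, -0.112]
ft_force: [0.4, -0.3, -0.5]
opening: 0.496
grip_force: 0.0
```

```bash
python3 - <<'E'
from h import *
w=read_camera("wrist"); s=state(); print(s["t"],s["eef_pos"],s["tcp_rot"].round(4),s["opening"])
np.savez("pics/w1.npz",**w); cv2.imwrite("pics/w1.png",w["color"][:,:,::-1])
E
```

```text
1.2 [ 443.9 -363.2  214.5] [-3.1  0.  -0.1] 0.49955114047055416
```

View pics/w1.png

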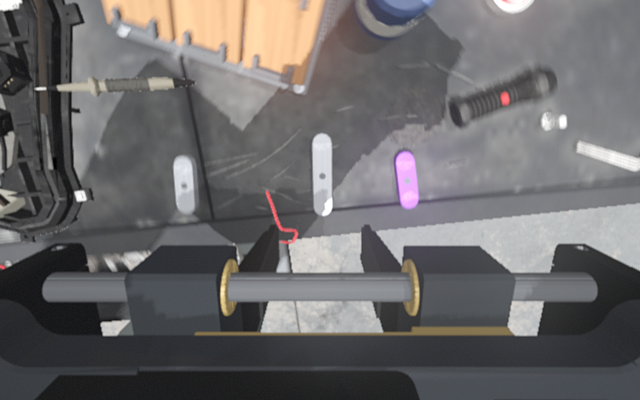

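The wrist view shows the medium key from (321,133) to (324,216), short at (185,184), purple at (406,180), and the rack's front corner at (300,90). I'll triangulate against the top view.

```bash
cat >> h.py <<'E'
def seg(c,u,v,lo,hi=256,r=(45,60),sat=40):
    "pixels of grey bar near (u,v): mask -> contour centre/ends in pixels"
    im=c["color"].astype(int); m=((im.min(2)>lo)&(im.max(2)-im.min(2)<sat)).astype(np.uint8)
    k=np.zeros_like(m);k[max(0,v-r[1]):v+r[1],max(0,u-r[0]):u+r[0]]=1; m*=k
    n,l,st,ce=cv2.connectedComponentsWithStats(m); i=l[v,u]
    if i==0: return None
    ys,xs=np.where(l==i); return np.c_[xs,ys]
def bar(c,u,v,z,lo,**k):
    p=seg(c,u,v,lo,**k)
    if p is None: return None
    P=np.array([ray(c,x,y,z)[:2] for x,y in p],np.float32); (cx,cy),(w,h),a=cv2.minAreaRect(P)
    if w<h: a+=90;w,h=h,w
    return np.array([cx,cy,w,h,(a+90)%180-90]), proj(c,[cx,cy,z])
E
python3 - <<'E'
from h import *
t=dict(np.load("pics/top0.npz")); w=dict(np.load("pics/w1.npz"))
def show(n,u,v,cam,los,r):
    o=[]
    for lo in los:
        b=bar(cam,u,v,14,lo,r=r)
        if b: print(n,lo,b[0],b[1]); o.append(b)
    return o
show("med w",316,160,w,(90,110,130,150),(25,60)); show("med t",407,232,t,(80,95,110,125),(9,25))
show("sh w",180,175,w,(90,110,130,150),(25,45)); show("sh t",353,232,t,(110,130,150,170),(9,20))
E
```

```text
med w 90 [ 461.8 -358.9  142.    59.2   -5.4] [315.  162.5]
med w 110 [ 442.8 -369.9  106.2   33.7   -5.4] [325.9 177.2]
med w 130 [ 442.1 -370.   105.4   33.2   -4.7] [326.1 177.7]
med w 150 [ 444.8 -365.5  100.9   23.    -4.8] [322.  175.9]
med t 80 [ 444.9 -362.3  102.4   25.7   -2.6] [405.  236.9]
med t 95 [ 446.4 -361.5   99.7   25.    -5.5] [404.7 236.4]
med t 110 [ 446.3 -361.9   99.7   23.9   -5.4] [404.9 236.4]
med t 125 [ 446.3 -362.4   99.7   23.1   -5.2] [405.  236.5]
sh w 90 [ 463.9 -191.6  108.5   50.8   -7. ] [175.9 176.2]
sh w 110 [ 448.  -199.3   81.4   28.6  -11.9] [185.1 188.3]
sh w 130 [ 451.9 -198.3   73.3   24.    -9.9] [183.6 185.2]
sh w 150 [ 452.  -198.5   70.7   23.2   -8.9] [183.8 185.1]
sh t 110 [ 449.2 -195.8   67.2   25.6   -1.7] [353.  236.5]
sh t 130 [ 449.2 -195.8   67.2   25.6   -1.7] [353.  236.5]
sh t 150 [ 449.5 -193.8   68.2   24.4   -9.8] [352.4 236.4]
sh t 170 [ 450.8 -194.5   65.6   23.5   -9.6] [352.6 236. ]
```

Call:
{"api": "carry_out", "payload": {
  "moves": [
    {"slide": [0.003,0.0035,0.1],"spin": -0.047},
    {"slide": [0,0,0.1],"spin": 0},
    {"slide": [0,0,0.1],"spin": 0},
    {"slide": [0,0,0.1],"spin": 0},
    {"slide": [0,0,0.06],"spin": 0},
    {"slide": [0,0,0.04],"spin": 0},
    {"slide": [0,0,0.0175],"spin": 0},
    {"slide": [0,0,0],"spin": 0}
  ]
}}

```text
t: 1.87
eef_pos: [444.3, -364.6, 6.2]
tcp_rot: [-3.14, 0.002, -0.081]
ft_force: [-0.2, 0.6, 0.5]
opening: 0.499
grip_force: 0.0
```

Call:
{"api": "carry_out", "payload": {
  "moves": [
    {"slide": [0,0,0],"spin": 0},
    {"slide": [0,0,0],"spin": 0},
    {"slide": [0,0,0],"spin": 0},
    {"slide": [0,0,0],"spin": 0},
    {"slide": [0,0,0],"spin": 0}
  ],
  "hand": 1
}}

```text
t: 2.28
eef_pos: [445.1, -365.3, 8.6]
tcp_rot: [3.14, -0.001, -0.083]
ft_force: [-0.3, 0.6, 6.3]
opening: 0.23
grip_force: 30.0
```

Call:
{"api": "carry_out", "payload": {
  "moves": [
    {"slide": [0,0,-0.03],"spin": 0},
    {"slide": [0,0,-0.07],"spin": 0},
    {"slide": [0,0,-0.1],"spin": 0},
    {"slide": [0,0,-0.1],"spin": 0},
    {"slide": [0,0,-0.1],"spin": 0},
    {"slide": [0.035,-0.09,0],"spin": 0},
    {"slide": [0.035,-0.09,0],"spin": 0},
    {"slide": [0.035,-0.09,0],"spin": 0},
    {"slide": [0.035,-0.09,0],"spin": 0},
    {"slide": [0,0,-0.07],"spin": 0.203},
    {"slide": [0,0,-0.07],"spin": 0.203},
    {"slide": [0,0,-0.07],"spin": 0.203}
  ]
}}

```text
t: 3.28
eef_pos: [512.3, -224.8, 253.3]
tcp_rot: [-3.142, 0.001, -0.405]
ft_force: [0.5, 0.0, -2.8]
opening: 0.229
grip_force: 30.0
```

```bash
python3 - <<'E'
from h import *
w=read_camera("wrist"); s=state(); print(s["t"],s["eef_pos"],s["tcp_rot"].round(4),s["opening"])
np.savez("pics/w2.npz",**w); cv2.imwrite("pics/w2.png",cv2.resize(w["color"][0:300,60:460,::-1],None,fx=2,fy=2,interpolation=cv2.INTER_CUBIC))
E
```

```text
3.3333 [ 513.8 -226.1  259. ] [ 3.1 -0.  -0.4] 0.22433031521971272
```

View pics/w2.png

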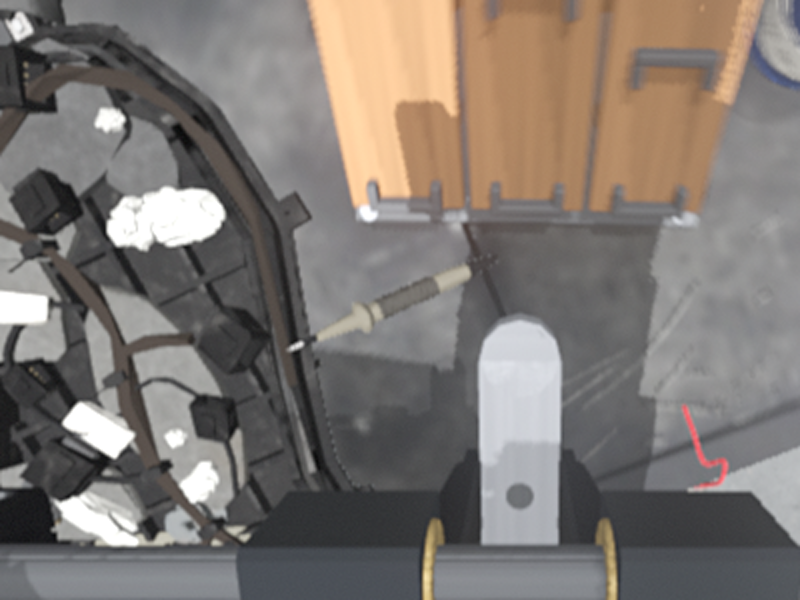

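The wrist crop shows the lower stops: long with prongs at (372..436,190), medium (495..560,195) and short (617..682,198). The short upper stop is at (636..716,55), and the key is held centrally at (520,430). I'll step forward for a second view.

Call:
{"api": "carry_out", "payload": {
  "moves": [
    {"slide": [0.08,0.02,0],"spin": 0},
    {"slide": [0.08,0.02,0],"spin": 0},
    {"slide": [0.04,0.02,0],"spin": 0},
    {"slide": [0,0,0],"spin": 0}
  ]
}}

```text
t: 3.67
eef_pos: [578.2, -281.4, 251.5]
tcp_rot: [3.141, -0.001, -0.402]
ft_force: [-0.4, 0.3, -3.6]
opening: 0.225
grip_force: 30.0
```

```bash
python3 - <<'E'
from h import *
w=read_camera("wrist"); s=state(); print(s["t"],s["eef_pos"],s["tcp_rot"].round(4),s["opening"])
np.savez("pics/w3.npz",**w); cv2.imwrite("pics/w3.png",cv2.resize(w["color"][0:260,130:460,::-1],None,fx=2.3,fy=2.3,interpolation=cv2.INTER_CUBIC))
E
```

```text
3.7167 [ 576.9 -280.1  251.3] [-3.1  0.  -0.4] 0.22953167432500132
```

View pics/w3.png

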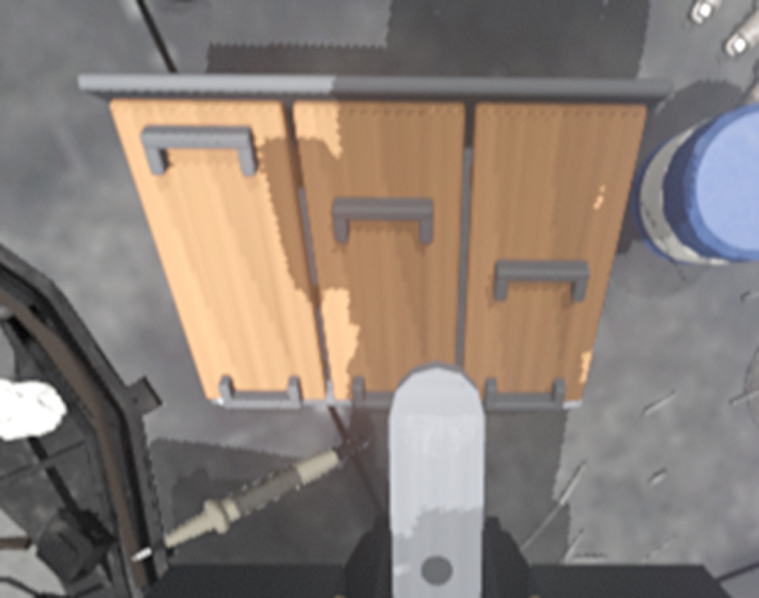

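```bash
cat > fit.py <<'E'
from h import *
from scipy.optimize import least_squares
w2=dict(np.load("pics/w2.npz"));w3=dict(np.load("pics/w3.npz"));t=dict(np.load("pics/top0.npz"))
p2=lambda u,v:np.array([60+u/2,v/2]); p3=lambda u,v:np.array([130+u/2.3,v/2.3]); pt=lambda u,v:np.array([190+u/3,125+v/3])
S={"L":138,"M":108,"S":78}; k={"L":1,"M":0,"S":-1}
up,lo="up","lo"
obs=[(w3,p3(155,172),"L",up,1),(w3,p3(249,173),"L",up,-1),(w3,p3(341,242),"M",up,1),(w3,p3(425,242),"M",up,-1),
(w3,p3(500,298),"S",up,1),(w3,p3(578,299),"S",up,-1),(w3,p3(225,378),"L",lo,1),(w3,p3(293,378),"L",lo,-1),(w3,p3(490,380),"S",lo,1),(w3,p3(558,380),"S",lo,-1),
(w2,p2(372,183),"L",lo,1),(w2,p2(436,183),"L",lo,-1),(w2,p2(495,185),"M",lo,1),(w2,p2(560,186),"M",lo,-1),(w2,p2(617,187),"S",lo,1),(w2,p2(682,188),"S",lo,-1),
(w2,p2(640,88),"S",up,1),(w2,p2(711,88),"S",up,-1)]
C,Sn=np.cos(np.radians(35)),np.sin(np.radians(35))
def pt3(P,row,e,side):
    x,y,z,yaw,h=P[:5]; s=(S[row]/2-11)*(1 if e==up else -1)+15*k[row]; n=10 if e==up else 0
    lx,ly,lz=s*C-n*Sn, 70*k[row]+side*h, s*Sn+n*C
    return np.array([x+lx*np.cos(yaw)-ly*np.sin(yaw), y+lx*np.sin(yaw)+ly*np.cos(yaw), z+lz])
def res(P): return np.concatenate([proj(c,pt3(P,*f))-q for c,q,*f in obs])
def seats(P): return {r:(P[:3]+np.array([15*k[r]*C*np.cos(P[3])-70*k[r]*np.sin(P[3]),15*k[r]*C*np.sin(P[3])+70*k[r]*np.cos(P[3]),15*k[r]*Sn])).round(1) for r in S}
if __name__=="__main__":
    for cams in ("both",):
        r=least_squares(res,[650,-286,66,-.4,18],loss="soft_l1"); P=r.x
        print(P[:3],np.degrees(P[3]),P[4]); print(r.fun.reshape(-1,2)); print(seats(P))
    P2=least_squares(lambda q:res(np.r_[q[:2],66.3,q[2:]]),[650,-286,-.4,18]).x; print("z fixed",P2, P2[2])
    for row in "LMS": print(row,[((proj(t,pt3(P,row,e,sd))-[190,125])*3).round(0) for e in(up,lo) for sd in(1,-1)])
E
python3 fit.py
```

```text
[ 633.  -280.3   71.8] -23.309849486636825 18.04904663329462
[[-0.4  2. ]
 [-0.9  1.9]
 [ 0.2  1.2]
 [ 1.1  1.4]
 [ 1.2  2.2]
 [ 1.9  2. ]
 [-0.3 -1. ]
 [ 0.3 -0.8]
 [ 1.5 -1.1]
 [ 2.1 -0.9]
 [-0.4 -1. ]
 [-0.6 -0.9]
 [-0.2 -1.8]
 [-0.8 -2.2]
 [ 0.6 -2.6]
 [-0.1 -3. ]
 [-2.9  0.8]
 [-1.4  0.9]]
{'L': array([ 672. , -220.9,   80.4]), 'M': array([ 633. , -280.3,   71.8]), 'S': array([ 594.1, -339.7,   63.2])}
z fixed [ 633.3 -280.3   -0.4   18.2] -0.4073523770299512
L [array([515.,  62.]), array([548.,  75.]), array([477., 156.]), array([509., 169.])]
M [array([568., 114.]), array([601., 127.]), array([538., 181.]), array([570., 194.])]
S [array([620., 164.]), array([653., 177.]), array([600., 206.]), array([632., 219.])]
```

```bash
cat > fit2.py <<'E'
import fit; from fit import *
def mk(nl):
    def pt3(P,row,e,side):
        x,y,z,yaw,h=P[:5]; s=(S[row]/2-11)*(1 if e==up else -1)+15*k[row]; n=10 if e==up else nl
        lx,ly,lz=s*C-n*Sn, 70*k[row]+side*h, s*Sn+n*C
        return np.array([x+lx*np.cos(yaw)-ly*np.sin(yaw), y+lx*np.sin(yaw)+ly*np.cos(yaw), z+lz])
    return pt3
for nl in(0,10):
    f=mk(nl)
    for zf in(None,66.3):
        g=lambda P:np.concatenate([proj(c,f(P if zf is None else np.r_[P[:2],zf,P[3:]],*q[:]))-o for c,o,*q in obs])
        r=least_squares(g,[635,-280,66,-.4,18]); print(nl,zf,r.cost.round(1),r.x,np.degrees(r.x[3]).round(2))
        print(r.fun.reshape(-1,2).T.round(1))
        for row in "LMS": print(row,[((proj(t,f(r.x if zf is None else np.r_[r.x[:2],zf,r.x[3:]],row,e,sd))-[190,125])*3).round(0).tolist() for e in(up,lo) for sd in(1,-1)])
E
python3 fit2.py
python3 - <<'E'
from h import *
t=dict(np.load("pics/top0.npz"))
cv2.imwrite("pics/crop2.png",cv2.resize(t["color"][130:212,336:432,::-1],None,fx=7,fy=7,interpolation=cv2.INTER_CUBIC))
E
```

```text
0 None 37.1 [ 633.  -280.3   72.1   -0.4   17.9] -23.48
[[-0.2 -1.   0.5  1.   1.3  1.8 -0.3  0.1  1.6  1.9 -0.4 -0.8 -0.1 -1.
   0.7 -0.2 -2.6 -1.5]
 [ 1.7  1.6  1.1  1.5  2.4  2.3 -1.1 -0.9 -0.9 -0.6 -1.2 -1.  -1.8 -2.1
  -2.4 -2.7  0.9  1.2]]
L [[515.0, 62.0], [548.0, 75.0], [477.0, 156.0], [508.0, 169.0]]
M [[568.0, 114.0], [601.0, 127.0], [538.0, 181.0], [570.0, 194.0]]
S [[620.0, 164.0], [653.0, 178.0], [600.0, 206.0], [632.0, 219.0]]
0 66.3 49.7 [ 633.3 -280.3 -631.4   -0.4   18.2] -23.34
[[ 1.6  0.7  0.7  1.2  0.5  1.   0.8  1.2  0.9  1.3  0.4  0.  -0.2 -1.1
  -0.4 -1.2 -4.1 -2.9]
 [ 2.4  2.2  1.   1.3  1.7  1.5 -1.9 -1.7 -2.  -1.8 -0.9 -0.8 -1.7 -2.
  -2.4 -2.8  1.7  1.9]]
L [[514.0, 63.0], [547.0, 76.0], [476.0, 157.0], [508.0, 170.0]]
M [[567.0, 114.0], [600.0, 128.0], [538.0, 182.0], [569.0, 195.0]]
S [[619.0, 165.0], [652.0, 178.0], [599.0, 207.0], [631.0, 220.0]]
10 None 33.8 [ 635.7 -281.4   65.9   -0.4   18. ] -23.52
[[ 1.9  0.7  1.   1.2  0.7  1.  -0.8 -0.1  1.5  2.1 -0.9 -0.9 -0.4 -0.9
   0.6  0.1 -3.8 -2.9]
 [-1.1 -1.1 -1.9 -1.5 -0.7 -0.8  1.4  1.7  1.7  2.   1.2  1.5  0.7  0.4
   0.1 -0.2 -1.  -0.7]]
L [[516.0, 61.0], [548.0, 74.0], [476.0, 158.0], [508.0, 171.0]]
M [[568.0, 112.0], [601.0, 126.0], [537.0, 183.0], [569.0, 196.0]]
S [[620.0, 163.0], [653.0, 176.0], [599.0, 208.0], [631.0, 221.0]]
10 66.3 33.9 [  635.7  -281.4 -3420.8    -0.4    18. ] -23.53
[[ 1.8  0.6  1.   1.2  0.8  1.  -0.9 -0.2  1.5  2.2 -1.  -1.  -0.4 -0.9
   0.7  0.1 -3.7 -2.8]
 [-1.1 -1.1 -1.9 -1.5 -0.7 -0.8  1.5  1.8  1.8  2.1  1.2  1.4  0.7  0.4
   0.1 -0.2 -1.  -0.8]]
L [[516.0, 61.0], [548.0, 74.0], [476.0, 158.0], [508.0, 171.0]]
M [[568.0, 112.0], [601.0, 125.0], [538.0, 183.0], [569.0, 196.0]]
S [[620.0, 163.0], [653.0, 176.0], [599.0, 208.0], [631.0, 221.0]]
```

View pics/crop2.png

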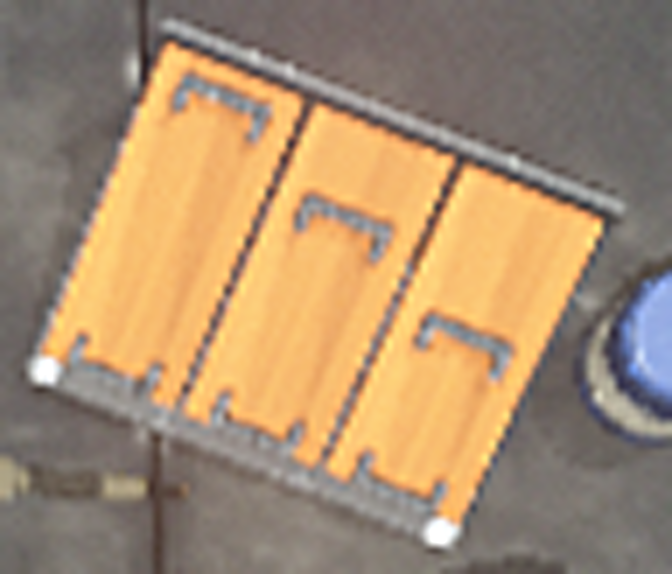

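The top crop shows all twelve prong tips clearly: upper long (180,108),(255,138), medium (302,230),(375,260), short (424,345),(498,377); lower long (80,342),(154,370), medium (222,396),(297,426), short (367,458),(440,487). I'll do a joint fit with a small offset for each camera.

```bash
cat > fit3.py <<'E'
from fit import *
q=lambda u,v:np.array([336+(u+.5)/7-.5,130+(v+.5)/7-.5])
T=[("L",up,[(180,108),(255,138)]),("M",up,[(302,230),(375,260)]),("S",up,[(424,345),(498,377)]),("L",lo,[(80,342),(154,370)]),("M",lo,[(222,396),(297,426)]),("S",lo,[(367,458),(440,487)])]
O=[(0 if c is w2 else 1,o,*f) for c,o,*f in obs]+[(2,q(*a[i]),r,e,(1,-1)[i]) for r,e,a in T for i in(0,1)]
cams=[w2,w3,t]
def pt3(P,row,e,side):
    x,y,z,yaw,h,nl=P[:6]; s=(S[row]/2-11)*(1 if e==up else -1)+15*k[row]; n=10 if e==up else nl
    lx,ly,lz=s*C-n*Sn, 70*k[row]+side*h, s*Sn+n*C
    return np.array([x+lx*np.cos(yaw)-ly*np.sin(yaw), y+lx*np.sin(yaw)+ly*np.cos(yaw), z+lz])
def g(P):
    D=P[6:].reshape(3,3)
    return np.r_[np.concatenate([(proj(cams[c],pt3(P,*f)+D[c])-o)/(.5 if c==2 else 1) for c,o,*f in O]),P[6:]/2,(P[4]-18)/1,(P[5]-5)/5]
r=least_squares(g,np.r_[635,-280,66,-.4,18,5,np.zeros(9)]); P=r.x
cov=np.linalg.inv(r.jac.T@r.jac); print(P[:3],np.degrees(P[3]),P[4:6],"sd",np.sqrt(np.diag(cov))[:3]); print(P[6:].reshape(3,3)); n=2*len(O); print(r.fun[:n].reshape(-1,2).T)
print(seats(P))
E
python3 fit3.py
```

```text
[ 634.8 -279.8   67.3] -23.724352927839192 [18.   6.9] sd [1.2 1.2 2. ]
[[-0.5 -2.3  1.2]
 [ 0.6 -0.3 -1.8]
 [-0.1  2.6  0.6]]
[[ 1.2 -0.2  0.1  0.1 -0.3 -0.2 -1.2 -0.8  0.3  0.7 -0.  -0.1  0.6 -0.1
   1.6  1.  -2.1 -1.1 -1.3 -0.9 -1.  -0.2 -1.3 -0.9  1.1  0.9  1.4  1.
   1.   1.3]
 [-0.3 -0.2 -1.  -0.5  0.3  0.3  0.   0.4  0.7  1.1  0.3  0.6 -0.  -0.2
  -0.4 -0.5 -0.1  0.3  0.7  1.1  0.4  0.7  1.6  1.3 -1.9 -1.2 -0.5 -0.4
  -1.3 -0.8]]
{'L': array([ 674.2, -220.6,   75.9]), 'M': array([ 634.8, -279.8,   67.3]), 'S': array([ 595.4, -338.9,   58.7])}
```

```bash
cat >> h.py <<'E'
M0=np.array([634.8,-279.8,67.3]); YAW=np.radians(-23.7)
def loc(X): d=np.asarray(X)-M0; c,s=np.cos(YAW),np.sin(YAW); return np.array([c*d[0]+s*d[1],-s*d[0]+c*d[1],d[2]])
def wld(L): c,s=np.cos(YAW),np.sin(YAW); return M0+np.array([c*L[0]-s*L[1],s*L[0]+c*L[1],L[2]])
def go(X,yaw=None,frm=None):
    "tool-axis shift in full-scale units from present (avg) pose to X, and the spin, translation first"
    s=state(); p=s["eef_pos"] if frm is None else np.array(frm); y=s["tcp_rot"][2]; d=np.asarray(X)-p
    tool=np.array([np.cos(y)*d[0]+np.sin(y)*d[1],np.sin(y)*d[0]-np.cos(y)*d[1],-d[2]])/400
    print("shift",tool.round(4),"mm",np.linalg.norm(d).round(1),"spin",None if yaw is None else round(-np.degrees(yaw-y)/30,4))
E
python3 - <<'E'
from h import *
w3=dict(np.load("pics/w3.npz"))
for v in(77,97):
    print([loc(ray(w3,130+u/2.3,v/2.3,135)) for u in(150,300,600)])
s=state(); print("tcp px",proj(w3,[577.5,-280.8,252]),"want 320",s["eef_pos"],loc(s["eef_pos"]),s["tcp_rot"].round(3))
# held key, z of top ~ tcp+7
print(bar(w3,320,190,258.5,120,r=(25,60)))
go(wld([38,0,175-67.3]),YAW,frm=[577.5,-280.8,251.5])
E
```

```text
[array([84.4, 80.9, 67.7]), array([85.1, 27. , 67.7]), array([ 86.5, -80.8,  67.7])]
[array([77.8, 81.5, 67.7]), array([78.5, 27.2, 67.7]), array([ 79.9, -81.3,  67.7])]
tcp px [319.9 245.2] want 320 [ 576.9 -280.1  251.3] [-52.9 -23.5 184. ] [-3.1  0.  -0.4]
(array([ 602.1, -290.1,   51.6,   24.3,  -22.9]), array([318.1, 204.8]))
shift [ 0.2 -0.1  0.2] mm 120.6 spin 0.0226
```

Call:
{"api": "carry_out", "payload": {
  "moves": [
    {"slide": [0.0568,-0.0143,0.057],"spin": 0.009},
    {"slide": [0.0568,-0.0143,0.057],"spin": 0},
    {"slide": [0.0568,-0.0143,0.057],"spin": 0},
    {"slide": [0.0568,-0.0143,0.057],"spin": 0},
    {"slide": [0,0,0.02],"spin": 0},
    {"slide": [0,0,0.02],"spin": 0},
    {"slide": [0,0,0],"spin": 0}
  ]
}}

```text
t: 4.3
eef_pos: [668.2, -293.5, 143.5]
tcp_rot: [-3.141, 0.002, -0.406]
ft_force: [-0.3, -0.1, -2.1]
opening: 0.225
grip_force: 30.0
```

Call:
{"api": "carry_out", "payload": {
  "moves": [
    {"slide": [0,0,0.01],"spin": 0},
    {"slide": [0,0,0.01],"spin": 0},
    {"slide": [0,0,0],"spin": 0}
  ]
}}

```text
t: 4.55
eef_pos: [668.9, -294.3, 137.6]
tcp_rot: [3.141, -0.001, -0.407]
ft_force: [-2.8, 0.8, 2.6]
opening: 0.225
grip_force: 30.0
```

Call:
{"api": "carry_out", "payload": {
  "moves": [
    {"slide": [0,0,0.01],"spin": 0},
    {"slide": [0,0,0.01],"spin": 0},
    {"slide": [0,0,0.01],"spin": 0},
    {"slide": [0,0,0],"spin": 0}
  ]
}}

```text
t: 4.88
eef_pos: [669.4, -294.4, 123.7]
tcp_rot: [3.141, -0.0, -0.406]
ft_force: [-0.3, -0.4, 2.5]
opening: 0.225
grip_force: 30.0
```

Call:
{"api": "carry_out", "payload": {
  "moves": [
    {"slide": [0,0,0.008],"spin": 0},
    {"slide": [0,0,0.007],"spin": 0},
    {"slide": [0,0,0],"spin": 0}
  ]
}}

```text
t: 5.13
eef_pos: [669.2, -294.2, 117.7]
tcp_rot: [-3.142, 0.001, -0.406]
ft_force: [-0.9, 0.6, 1.5]
opening: 0.229
grip_force: 30.0
```

```bash
python3 - <<'E'
from h import *
w=read_camera("wrist"); s=state(); print(s["t"],s["eef_pos"],s["tcp_rot"].round(4),s["ft_force"])
np.savez("pics/w4.npz",**w); cv2.imwrite("pics/w4.png",cv2.resize(w["color"][0:300,130:510,::-1],None,fx=2,fy=2,interpolation=cv2.INTER_CUBIC))
E
```

```text
5.1833 [ 669.2 -294.2  117.9] [-3.1  0.  -0.4] [-0.5  0.9  1.1]
```

View pics/w4.png

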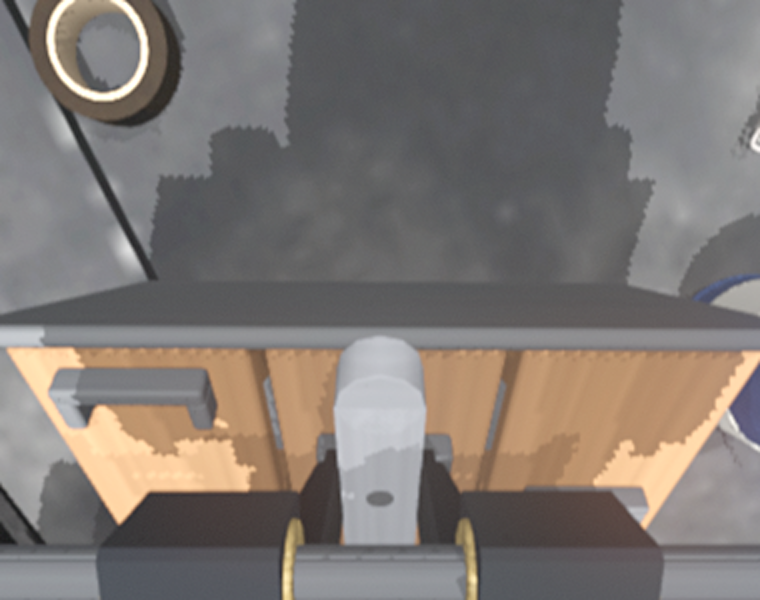

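The key is tilted up against the back plate's top edge. Its hole is at crop (380,497), its tip at (380,345), and the medium upper stop's prongs are at (328,447) and (440,447). I'll check the key's offset along the grip before seating it.

```bash
python3 - <<'E'
from h import *
w3=dict(np.load("pics/w3.npz")); w4=dict(np.load("pics/w4.npz"))
print(w3["K"][0].tolist(),w3["K"][1,2])
# w3: flat key, top 7 above TCP
T3=np.array([577.5,-280.8,251.5]); y=-.402
def off(X,T,y): d=X-T; return np.cos(y)*d[0]+np.sin(y)*d[1], np.sin(y)*d[0]-np.cos(y)*d[1]
print("hole w3",off(ray(w3,130+437/2.3,570/2.3,258.5),T3,y)," front end",off(ray(w3,130+437/2.3,365/2.3,258.5),T3,y))
T4=np.array([669.2,-294.2,117.8])
for th in(30,33,36):
    n=3.5/np.cos(np.radians(th)) # hole on top face approx above pivot
    print("w4 hole",th,off(ray(w4,130+380/2,497/2,T4[2]+3.5+3.5*np.cos(np.radians(th))),T4,-.406))
# stop M upper prong tips in w4
for u in(330,440): print("stop",loc(ray(w4,130+u/2,462/2,67.3+43*.5736+8.2)))
E
```

```text
[314.60741093060005, 0.0, 319.4882140896939] 197.9263160127941
hole w3 (np.float64(1.2452651876018774), np.float64(0.03548891206294469))  front end (np.float64(51.21286733501817), np.float64(-0.05777842370919117))
w4 hole 30 (np.float64(-0.13126032659604214), np.float64(-0.24972075924315107))
w4 hole 33 (np.float64(-0.17428688724390873), np.float64(-0.24960667914041132))
w4 hole 36 (np.float64(-0.22092914418029236), np.float64(-0.24948301242420254))
stop [38.2 16.8 32.9]
stop [ 38.5 -18.1  32.9]
```

Call:
{"api": "carry_out", "payload": {
  "moves": [
    {"slide": [0,0,-0.025],"spin": 0},
    {"slide": [-0.0379,0.0008,0.0267],"spin": 0},
    {"slide": [-0.0379,0.0008,0.0267],"spin": 0},
    {"slide": [-0.0379,0.0008,0.0267],"spin": 0},
    {"slide": [0,0,0.02],"spin": 0},
    {"slide": [0,0,0.015],"spin": 0},
    {"slide": [0,0,0.008],"spin": 0},
    {"slide": [0,0,0],"spin": 0}
  ]
}}

```text
t: 5.85
eef_pos: [627.7, -277.4, 78.6]
tcp_rot: [3.142, 0.0, -0.406]
ft_force: [0.7, 0.2, -1.4]
opening: 0.224
grip_force: 30.0
```

```bash
python3 - <<'E'
from h import *
w=read_camera("wrist"); s=state(); print(s["t"],s["eef_pos"],loc(s["eef_pos"]),s["tcp_rot"].round(4),s["ft_force"])
np.savez("pics/w5.npz",**w); cv2.imwrite("pics/w5.png",cv2.resize(w["color"][50:300,200:440,::-1],None,fx=2.3,fy=2.3,interpolation=cv2.INTER_CUBIC))
E
```

```text
5.9 [ 627.7 -277.4   79.1] [-7.4 -0.7 11.8] [ 3.1 -0.  -0.4] [ 0.3 -0.8 -2.2]
```

View pics/w5.png

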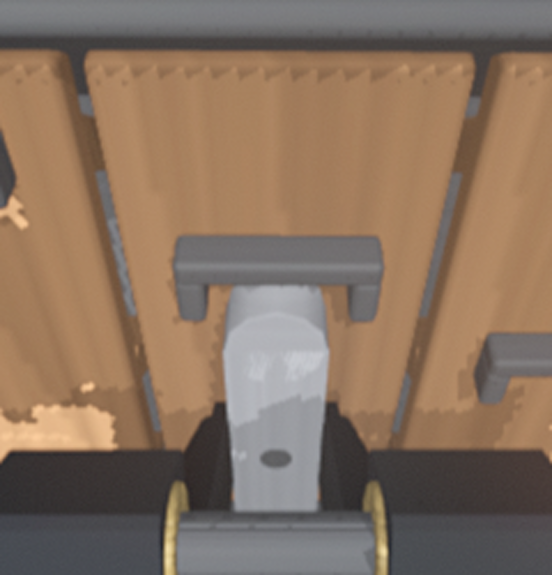

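Seen from close by, the key is laterally centred between the prongs: stop columns 175–381, key columns 225–328. Its tip at row 290 is just below the upper stop's bar. I'll lower it gently.

Call:
{"api": "carry_out", "payload": {
  "moves": [
    {"slide": [0,0,0.006],"spin": 0},
    {"slide": [0,0,0.005],"spin": 0},
    {"slide": [0,0,0.004],"spin": 0},
    {"slide": [0,0,0],"spin": 0}
  ]
}}

```text
t: 6.23
eef_pos: [627.5, -277.3, 73.5]
tcp_rot: [3.141, -0.001, -0.406]
ft_force: [-0.3, -0.1, 0.9]
opening: 0.228
grip_force: 30.0
```

Call:
{"api": "carry_out", "payload": {
  "moves": [
    {"slide": [0,0,0.003],"spin": 0},
    {"slide": [0,0,0.002],"spin": 0},
    {"slide": [0,0,0],"spin": 0}
  ]
}}

```text
t: 6.48
eef_pos: [627.5, -277.3, 72.7]
tcp_rot: [3.141, -0.002, -0.406]
ft_force: [-2.4, 1.3, 11.7]
opening: 0.226
grip_force: 30.0
```

Call:
{"api": "carry_out", "payload": {
  "moves": [
    {"slide": [0,0,-0.003],"spin": 0},
    {"slide": [0,0,0],"spin": 0},
    {"slide": [0,0,0],"spin": 0},
    {"slide": [0,0,0],"spin": 0}
  ],
  "hand": 0.6
}}

```text
t: 6.82
eef_pos: [627.1, -277.1, 72.2]
tcp_rot: [3.142, 0.0, -0.406]
ft_force: [0.7, -0.5, -0.2]
opening: 0.391
grip_force: 0.0
```

Call:
{"api": "carry_out", "payload": {
  "moves": [
    {"slide": [0,0,-0.01],"spin": 0},
    {"slide": [0,0,-0.05],"spin": 0},
    {"slide": [0,0,-0.1],"spin": 0},
    {"slide": [0,0,-0.1],"spin": 0},
    {"slide": [0,0,-0.1],"spin": 0},
    {"slide": [0,0,0],"spin": 0}
  ]
}}

```text
t: 7.32
eef_pos: [629.4, -278.3, 225.2]
tcp_rot: [3.14, -0.012, -0.406]
ft_force: [1.0, 0.5, 0.4]
opening: 0.398
grip_force: 0.0
```

```bash
python3 - <<'E'
from h import *
w=read_camera("wrist"); s=state(); print(s["t"],s["eef_pos"],loc(s["eef_pos"]),s["tcp_rot"].round(4),s["ft_force"],s["opening"])
np.savez("pics/w6.npz",**w); cv2.imwrite("pics/w6.png",cv2.resize(w["color"][30:300,100:520,::-1],None,fx=1.9,fy=1.9,interpolation=cv2.INTER_CUBIC))
E
```

```text
7.3667 [ 628.5 -277.8  221.3] [ -6.6  -0.7 154. ] [ 3.1 -0.  -0.4] [ 0.9 -0.6 -0.9] 0.39866058707187435
```

View pics/w6.png

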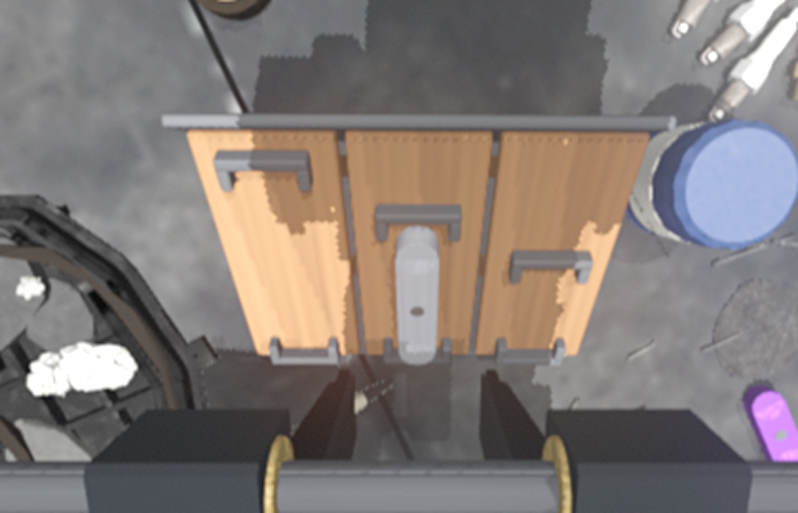

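The medium key lies in its slot, with its hole at crop (417,311), upper tip at (418,228) and lower tip at (416,362). I'll check numerically that it is flat and inside the stops, and plan the next approach, which is the short key.

```bash
cat >> h.py <<'E'
C35,S35=np.cos(np.radians(35)),np.sin(np.radians(35)); YAWP=-.405
def slot(row,s,n,l=0):
    k=dict(L=1,M=0,S=-1)[row]; s=s+15*k
    return wld([s*C35-n*S35,70*k+l,s*S35+n*C35])
def goto(X,yaw=None,y0=None,p0=None):
    st=state(); p=st["eef_pos"] if p0 is None else np.array(p0); y=st["tcp_rot"][2] if y0 is None else y0; d=np.asarray(X)-p
    v=[np.cos(y)*d[0]+np.sin(y)*d[1],np.sin(y)*d[0]-np.cos(y)*d[1],-d[2]]
    print("shift full",[f"{a/400:.4f}" for a in v],"xy mm",round(float(np.hypot(v[0],v[1])),1),"spin total",None if yaw is None else f"{-np.degrees(yaw-y)/30:.4f}")
E
python3 - <<'E'
from h import *
w=dict(np.load("pics/w6.npz")); P=lambda X:((proj(w,X)-[100,30])*1.9).round(1)
for e in(-4,-2,0,2): print(e,"hole",P(slot("M",e,14)),"up top",P(slot("M",e+50,14)),"up und",P(slot("M",e+50,0)),"lo top",P(slot("M",e-50,14)))
print("lo bar inner top",P(slot("M",-54,10)),"L lo prong tips",P(slot("L",-58,10,18)),P(slot("L",-58,10,-18)),"L up tips",P(slot("L",58,10,18)),P(slot("L",58,10,-18)),"S up",P(slot("S",28,10,18)),P(slot("S",28,10,-18)),"M up",P(slot("M",43,10,18)))
t=read_camera("top")
for n,cam,lo,uv in(("top now",t,150,(353,236)),):
    for lo in(130,150,170): print(n,lo,bar(cam,*uv,14,lo,r=(9,20)))
goto([451,-196.5,214],np.radians(-9.5))
E
```

```text
-4 hole [416.4 310.5] up top [417.1 242.4] up und [417.2 223.5] lo top [415.9 364.5]
-2 hole [416.4 308.1] up top [417.1 239.3] up und [417.2 220.4] lo top [415.9 362.6]
0 hole [416.5 305.6] up top [417.1 236.1] up und [417.3 217.3] lo top [415.9 360.6]
2 hole [416.5 303.2] up top [417.2 233. ] up und [417.3 214.1] lo top [415.9 358.6]
lo bar inner top [415.9 359.3] L lo prong tips [270.1 347.1] [329.8 347.6] L up tips [224.5 190.4] [303.5 191.1] S up [514.3 284.5] [581.8 285.1] M up [380.6 241.1]
top now 130 None
top now 150 None
top now 170 None
shift full ['-0.4853', '-0.0112', '0.0108'] xy mm 194.2 spin total -0.4592
```

Call:
{"api": "carry_out", "payload": {
  "moves": [
    {"slide": [-0.0968,-0.0018,0],"spin": 0},
    {"slide": [-0.0968,-0.0018,0],"spin": 0},
    {"slide": [-0.0968,-0.0018,0],"spin": 0},
    {"slide": [-0.0968,-0.0018,0],"spin": 0},
    {"slide": [-0.0968,-0.0018,0],"spin": 0},
    {"slide": [0,0,0.1],"spin": -0.234},
    {"slide": [0,0,0.1],"spin": -0.234},
    {"slide": [0,0,0],"spin": 0}
  ],
  "hand": 0.5
}}

```text
t: 8.08
eef_pos: [447.5, -195.5, 131.0]
tcp_rot: [-3.138, 0.009, -0.156]
ft_force: [-0.9, 0.2, -1.0]
opening: 0.5
grip_force: 0.0
```

```bash
python3 - <<'E'
from h import *
w=read_camera("wrist"); s=state(); print(s["t"],s["eef_pos"],s["tcp_rot"].round(4),s["opening"])
cx,cy=map(int,proj(w,[452,-198,14])); print(cx,cy)
for lo in(120,150,180): print(lo,bar(w,cx+3,cy-8,14,lo,r=(45,80)))
E
```

```text
8.1333 [ 448.9 -196.3  133.7] [-3.1  0.  -0.2] 0.497468232834132
322 187
120 (array([ 450.7, -198.6,   71.4,   23.8,   -7.6]), array([323.3, 189.2]))
150 (array([ 450.3, -198.2,   70.4,   22.6,   -8.1]), array([323. , 189.7]))
180 (array([ 450.3, -198.4,   68.5,   22.2,   -8.1]), array([323.1, 189.6]))
```

Call:
{"api": "carry_out", "payload": {
  "moves": [
    {"slide": [-0.001,0.002,0.1],"spin": -0.033},
    {"slide": [0,0,0.1],"spin": 0},
    {"slide": [0,0,0.08],"spin": 0},
    {"slide": [0,0,0.03],"spin": 0},
    {"slide": [0,0,0.013],"spin": 0},
    {"slide": [0,0,0],"spin": 0},
    {"slide": [0,0,0],"spin": 0}
  ]
}}

```text
t: 8.72
eef_pos: [451.1, -198.5, 8.3]
tcp_rot: [3.141, -0.001, -0.146]
ft_force: [-0.8, 0.5, 0.6]
opening: 0.497
grip_force: 0.0
```

Call:
{"api": "carry_out", "payload": {
  "moves": [
    {"slide": [0,0,0],"spin": 0},
    {"slide": [0,0,0],"spin": 0},
    {"slide": [0,0,0],"spin": 0},
    {"slide": [0,0,0],"spin": 0},
    {"slide": [0,0,0],"spin": 0}
  ],
  "hand": 1
}}

```text
t: 9.13
eef_pos: [450.5, -198.2, 7.7]
tcp_rot: [3.141, -0.001, -0.144]
ft_force: [-1.0, 0.5, 5.5]
opening: 0.227
grip_force: 30.0
```

Call:
{"api": "carry_out", "payload": {
  "moves": [
    {"slide": [0,0,-0.03],"spin": 0},
    {"slide": [0,0,-0.07],"spin": 0.167},
    {"slide": [0,0,-0.1],"spin": 0.167},
    {"slide": [0,0,-0.1],"spin": 0.167},
    {"slide": [0,0,-0.094],"spin": 0},
    {"slide": [0.0903,0.0259,0],"spin": 0},
    {"slide": [0.0903,0.0259,0],"spin": 0},
    {"slide": [0.0903,0.0259,0],"spin": 0},
    {"slide": [0.0903,0.0259,0],"spin": 0},
    {"slide": [0.0903,0.0259,0],"spin": 0},
    {"slide": [0.0903,0.0259,0],"spin": 0},
    {"slide": [0.0903,0.0259,0],"spin": 0}
  ]
}}

```text
t: 10.13
eef_pos: [654.8, -365.5, 164.4]
tcp_rot: [-3.141, 0.001, -0.406]
ft_force: [0.2, -0.3, -1.9]
opening: 0.227
grip_force: 30.0
```

Call:
{"api": "carry_out", "payload": {
  "moves": [
    {"slide": [0,0,0],"spin": 0},
    {"slide": [0,0,0],"spin": 0},
    {"slide": [0,0,0],"spin": 0}
  ]
}}

```text
t: 10.38
eef_pos: [653.1, -364.0, 163.8]
tcp_rot: [-3.141, 0.002, -0.406]
ft_force: [-0.6, -0.0, -1.8]
opening: 0.226
grip_force: 30.0
```

```bash
python3 - <<'E'
from h import *
w=read_camera("wrist"); s=state(); print(s["t"],s["eef_pos"],loc(s["eef_pos"]),s["tcp_rot"].round(4).tolist(),s["opening"])
np.savez("pics/w7.npz",**w)
T=s["eef_pos"];y=s["tcp_rot"][2]
b=bar(w,*map(int,proj(w,T+[8,-4,7])),T[2]+7,150,r=(30,80)); print(b)
d=b[0][:2]-T[:2]; front=(np.cos(y)*d[0]+np.sin(y)*d[1])+b[0][2]/2; print("front end at tool x",front,"-> centre offset",front-35, "lat",np.sin(y)*d[0]-np.cos(y)*d[1])
E
```

```text
10.4333 [ 653.  -363.8  164.5] [ 50.5 -69.6  97.2] [-3.1413, 0.0015, -0.4062] 0.22826687948497018
(array([ 662.9, -367.6,   48. ,   22.1,  -23.2]), array([319.5, 231.5]))
front end at tool x 34.535615969273785 -> centre offset -0.46438403072621526 lat -0.39055836243504327
```

Call:
{"api": "carry_out", "payload": {
  "moves": [
    {"slide": [0,0,0.03],"spin": 0},
    {"slide": [0,0,0.02],"spin": 0},
    {"slide": [0,0,0.01],"spin": 0},
    {"slide": [0,0,0.01],"spin": 0},
    {"slide": [0,0,0],"spin": 0}
  ]
}}

```text
t: 10.85
eef_pos: [653.3, -364.0, 136.5]
tcp_rot: [-3.141, 0.001, -0.406]
ft_force: [-1.9, 2.3, 2.9]
opening: 0.229
grip_force: 30.0
```

Call:
{"api": "carry_out", "payload": {
  "moves": [
    {"slide": [0,0,0.01],"spin": 0},
    {"slide": [0,0,0.01],"spin": 0},
    {"slide": [0,0,0.004],"spin": 0},
    {"slide": [0,0,0],"spin": 0}
  ]
}}

```text
t: 11.18
eef_pos: [654.0, -364.5, 127.7]
tcp_rot: [3.142, -0.001, -0.406]
ft_force: [-2.2, 1.2, 3.4]
opening: 0.228
grip_force: 30.0
```

```bash
python3 - <<'E'
from h import *
s=state(); print(s["t"],s["eef_pos"],loc(s["eef_pos"]),s["tcp_rot"].round(4).tolist(),s["ft_force"])
w=read_camera("wrist"); np.savez("pics/w8.npz",**w)
E
```

```text
11.1833 [ 654.  -364.5  127.7] [ 51.6 -69.8  60.4] [3.1415, -0.001, -0.4062] [-2.2  1.2  3.4]
```

Call:
{"api": "carry_out", "payload": {
  "moves": [
    {"slide": [0,0,0.004],"spin": 0},
    {"slide": [0,0,0],"spin": 0},
    {"slide": [0,0,-0.025],"spin": 0},
    {"slide": [-0.0441,0.0002,0.0275],"spin": 0},
    {"slide": [-0.0441,0.0002,0.0275],"spin": 0},
    {"slide": [-0.0441,0.0002,0.0275],"spin": 0},
    {"slide": [-0.0441,0.0002,0.0275],"spin": 0},
    {"slide": [0,0,0.02],"spin": 0},
    {"slide": [0,0,0.015],"spin": 0},
    {"slide": [0,0,0.006],"spin": 0},
    {"slide": [0,0,0],"spin": 0},
    {"slide": [0,0,0],"spin": 0}
  ]
}}

```text
t: 12.23
eef_pos: [589.6, -337.4, 75.4]
tcp_rot: [3.141, -0.001, -0.406]
ft_force: [0.3, 0.3, -2.1]
opening: 0.229
grip_force: 30.0
```

```bash
python3 - <<'E'
from h import *
w=read_camera("wrist"); s=state(); print(s["t"],s["eef_pos"],loc(s["eef_pos"]),s["tcp_rot"].round(4).tolist(),s["ft_force"])
np.savez("pics/w9.npz",**w); cv2.imwrite("pics/w9.png",cv2.resize(w["color"][80:300,200:440,::-1],None,fx=2.3,fy=2.3,interpolation=cv2.INTER_CUBIC))
E
```

```text
12.2833 [ 589.5 -337.3   75.5] [-18.3 -70.9   8.2] [3.1414, -0.0008, -0.4062] [ 0.6 -0.2 -2.2]
```

View pics/w9.png

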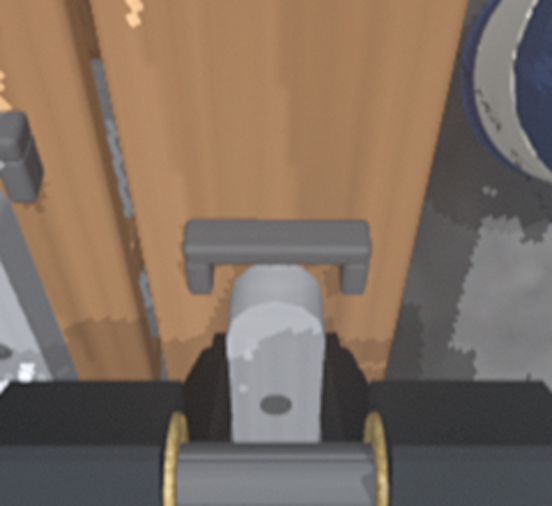

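The short key is centred between its prongs: stop columns 183–370, key columns 228–322, tip just below the bar. I've viewed 11 pictures, one more than the 10 allowed, so from here I'll check by numbers only.

Call:
{"api": "carry_out", "payload": {
  "moves": [
    {"slide": [0,0,0.009],"spin": 0},
    {"slide": [0,0,0.006],"spin": 0},
    {"slide": [0,0,0.004],"spin": 0},
    {"slide": [0,0,0],"spin": 0}
  ]
}}

```text
t: 12.62
eef_pos: [588.8, -336.9, 67.1]
tcp_rot: [-3.142, 0.001, -0.406]
ft_force: [-0.0, -0.5, -1.8]
opening: 0.226
grip_force: 30.0
```

Call:
{"api": "carry_out", "payload": {
  "moves": [
    {"slide": [0,0,0.003],"spin": 0},
    {"slide": [0,0,0.003],"spin": 0},
    {"slide": [0,0,0],"spin": 0},
    {"slide": [0,0,0],"spin": 0}
  ]
}}

```text
t: 12.95
eef_pos: [589.1, -337.1, 65.7]
tcp_rot: [3.141, -0.001, -0.406]
ft_force: [-1.1, 1.0, 1.6]
opening: 0.232
grip_force: 30.0
```

Just touching; I'll press a little further until it is flush.

Call:
{"api": "carry_out", "payload": {
  "moves": [
    {"slide": [0,0,0.003],"spin": 0},
    {"slide": [0,0,0],"spin": 0},
    {"slide": [0,0,0],"spin": 0}
  ]
}}

```text
t: 13.2
eef_pos: [589.2, -337.2, 64.6]
tcp_rot: [3.141, -0.001, -0.406]
ft_force: [-1.9, 1.3, 4.4]
opening: 0.229
grip_force: 30.0
```

Call:
{"api": "carry_out", "payload": {
  "moves": [
    {"slide": [0,0,0.003],"spin": 0},
    {"slide": [0,0,0],"spin": 0},
    {"slide": [0,0,0],"spin": 0}
  ]
}}

```text
t: 13.45
eef_pos: [589.3, -337.2, 63.4]
tcp_rot: [3.141, -0.001, -0.406]
ft_force: [-0.7, 0.7, 6.5]
opening: 0.228
grip_force: 30.0
```

Call:
{"api": "carry_out", "payload": {
  "moves": [
    {"slide": [0,0,0.0025],"spin": 0},
    {"slide": [0,0,0],"spin": 0},
    {"slide": [0,0,0],"spin": 0}
  ]
}}

```text
t: 13.7
eef_pos: [589.3, -337.3, 62.4]
tcp_rot: [3.141, -0.001, -0.406]
ft_force: [-0.6, 0.5, 4.7]
opening: 0.229
grip_force: 30.0
```

```bash
python3 - <<'E'
from h import *
w=read_camera("wrist"); s=state(); print(s["t"],s["eef_pos"],loc(s["eef_pos"]),s["ft_force"],s["moment"])
np.savez("pics/w10.npz",**w); T=s["eef_pos"]
# bright key pixels: front tip column, hole centre; compare with a flat-in-slot model
g=w["color"].astype(int).min(2); col=g[:,int(proj(w,T)[0])-1:int(proj(w,T)[0])+2].mean(1)
print("col profile",[(i,int(col[i])) for i in range(170,285,3)])
for e in(-4,-2,0,2,4): print(e,"hole",proj(w,slot("S",e,14)),"up top",proj(w,slot("S",e+35,14)),"up und",proj(w,slot("S",e+35,0)), "bar low edge top",proj(w,slot("S",39,10)))
E
```

```text
13.75 [ 589.3 -337.2   62.4] [-18.6 -70.9  -4.9] [-1.4  0.8  5.1] [ 0.2 -0.   0.1]
col profile [(170, 99), (173, 100), (176, 100), (179, 93), (182, 112), (185, 110), (188, 111), (191, 112), (194, 128), (197, 108), (200, 107), (203, 169), (206, 177), (209, 179), (212, 176), (215, 175), (218, 177), (221, 175), (224, 173), (227, 152), (230, 152), (233, 153), (236, 151), (239, 149), (242, 152), (245, 151), (248, 151), (251, 137), (254, 94), (257, 94), (260, 143), (263, 149), (266, 149), (269, 150), (272, 111), (275, 89), (278, 123), (281, 115), (284, 126)]
-4 hole [318.8 255.4] up top [319.1 219. ] up und [319.3 196.9] bar low edge top [319.3 202.2]
-2 hole [318.8 253.7] up top [319.2 216.6] up und [319.3 194.4] bar low edge top [319.3 202.2]
0 hole [318.8 251.8] up top [319.2 214. ] up und [319.4 191.8] bar low edge top [319.3 202.2]
2 hole [318.8 250. ] up top [319.2 211.5] up und [319.4 189.2] bar low edge top [319.3 202.2]
4 hole [318.9 248.1] up top [319.2 208.8] up und [319.4 186.5] bar low edge top [319.3 202.2]
```

```bash
cat > tilt.py <<'E'
from h import *
import sys
def tilt(f,r0,r1,half=(12,30)):
    w=dict(np.load(f)); g=cv2.GaussianBlur(w["color"].astype(np.float32).mean(2),(3,3),0); K=w["K"]; f_=K[0,0]; out=[]
    for r in range(r0,r1,2):
        row=np.abs(np.gradient(g[r])); c=320
        L=c-30+np.argmax(row[c-30:c-13]); R=c+13+np.argmax(row[c+13:c+30])
        def sub(i): a,b,d=row[i-1:i+2]; return i+.5*(a-d)/(a-2*b+d+1e-9)
        out.append((r,sub(L),sub(R)))
    out=np.array(out); wd=out[:,2]-out[:,1]; Z=f_*22/wd; Y=(out[:,0]-K[1,2])/f_*Z
    print(f,[(int(a),round(b,1)) for a,b in zip(out[:,0],wd)])
    # width is linear in row for a plane: robust fit Z vs Y
    p=np.polyfit(Y,Z,1); ok=np.abs(np.polyval(p,Y)-Z)<4; p=np.polyfit(Y[ok],Z[ok],1)
    ct=np.degrees(np.arctan2(-np.array(w["R"].T)[2,1]*-1,1)); print("tilt",np.degrees(np.arctan(p[0]))-np.degrees(np.arcsin(w["R"][1,2])),ok.sum())
for a in(("pics/w3.npz",190,240),("pics/w4.npz",206,262),("pics/w5.npz",206,262),("pics/w8.npz",210,264),("pics/w9.npz",220,264),("pics/w10.npz",222,266)): tilt(*a)
E
python3 tilt.py
```

```text
pics/w3.npz [(190, np.float64(41.5)), (192, np.float64(41.4)), (194, np.float64(41.3)), (196, np.float64(41.1)), (198, np.float64(41.0)), (200, np.float64(41.1)), (202, np.float64(41.1)), (204, np.float64(41.1)), (206, np.float64(41.1)), (208, np.float64(40.9)), (210, np.float64(40.8)), (212, np.float64(40.8)), (214, np.float64(40.8)), (216, np.float64(40.8)), (218, np.float64(40.7)), (220, np.float64(40.6)), (222, np.float64(40.4)), (224, np.float64(40.5)), (226, np.float64(40.6)), (228, np.float64(40.3)), (230, np.float64(39.6)), (232, np.float64(39.0)), (234, np.float64(38.9)), (236, np.float64(38.9)), (238, np.float64(38.9))]
tilt 5.613546859046293 25
pics/w4.npz [(206, np.float64(46.2)), (208, np.float64(45.8)), (210, np.float64(45.5)), (212, np.float64(45.1)), (214, np.float64(44.8)), (216, np.float64(44.6)), (218, np.float64(44.3)), (220, np.float64(43.9)), (222, np.float64(43.7)), (224, np.float64(43.3)), (226, np.float64(43.0)), (228, np.float64(42.9)), (230, np.float64(42.6)), (232, np.float64(42.2)), (234, np.float64(41.2)), (236, np.float64(40.7)), (238, np.float64(40.2))
[... 2238 characters left out ...]
38.8)), (258, np.float64(38.6)), (260, np.float64(38.3)), (262, np.float64(38.2))]
tilt 23.484460570128817 16
pics/w10.npz [(222, np.float64(38.7)), (224, np.float64(40.1)), (226, np.float64(41.9)), (228, np.float64(42.6)), (230, np.float64(43.2)), (232, np.float64(43.3)), (234, np.float64(43.0)), (236, np.float64(42.7)), (238, np.float64(41.6)), (240, np.float64(41.1)), (242, np.float64(40.8)), (244, np.float64(40.7)), (246, np.float64(40.4)), (248, np.float64(39.8)), (250, np.float64(39.3)), (252, np.float64(39.0)), (254, np.float64(38.9)), (256, np.float64(38.7)), (258, np.float64(38.5)), (260, np.float64(37.9)), (262, np.float64(38.0)), (264, np.float64(38.1))]
tilt 26.574342325419366 16
```

Call:
{"api": "carry_out", "payload": {
  "moves": [
    {"slide": [0,0,-0.05],"spin": 0},
    {"slide": [0,0,-0.1],"spin": 0},
    {"slide": [0,0,-0.045],"spin": 0},
    {"slide": [0.0879,-0.001,0],"spin": 0},
    {"slide": [0.0879,-0.001,0],"spin": 0},
    {"slide": [0,0,0.015],"spin": 0},
    {"slide": [0,0,0.015],"spin": 0},
    {"slide": [0,0,0],"spin": 0}
  ]
}}

```text
t: 14.42
eef_pos: [652.6, -363.3, 125.1]
tcp_rot: [-3.141, 0.004, -0.406]
ft_force: [-0.3, -0.9, -2.4]
opening: 0.235
grip_force: 30.0
```

Call:
{"api": "carry_out", "payload": {
  "moves": [
    {"slide": [0,0,0.01],"spin": 0},
    {"slide": [0,0,0.006],"spin": 0},
    {"slide": [0,0,0],"spin": 0},
    {"slide": [0,0,0],"spin": 0}
  ]
}}

```text
t: 14.75
eef_pos: [653.4, -364.0, 121.9]
tcp_rot: [3.141, 0.0, -0.406]
ft_force: [-2.6, 1.7, 2.5]
opening: 0.228
grip_force: 30.0
```

```bash
cat > t2.py <<'E'
import sys; from tilt import *
E
sed -i '/^for a in/d' tilt.py
cat > snap.py <<'E'
import sys; from tilt import *
w=read_camera("wrist"); s=state(); np.savez(f"pics/{sys.argv[1]}.npz",**w)
print(s["t"],s["eef_pos"],loc(s["eef_pos"]),round(s["tcp_rot"][2],4),s["ft_force"])
if len(sys.argv)>2: tilt(f"pics/{sys.argv[1]}.npz",int(sys.argv[2]),int(sys.argv[3]))
E
python3 snap.py w11 226 264; python3 -c "
from tilt import *
tilt('pics/w4.npz',226,264)"
```

```text
14.8 [ 653.4 -363.9  121.9] [ 50.9 -69.6  54.6] -0.4064 [-2.6  1.5  2.6]
pics/w11.npz [(226, np.float64(41.8)), (228, np.float64(42.4)), (230, np.float64(43.2)), (232, np.float64(43.3)), (234, np.float64(43.1)), (236, np.float64(42.8)), (238, np.float64(41.7)), (240, np.float64(41.2)), (242, np.float64(40.9)), (244, np.float64(40.7)), (246, np.float64(40.4)), (248, np.float64(39.9)), (250, np.float64(39.6)), (252, np.float64(39.1)), (254, np.float64(38.9)), (256, np.float64(38.7)), (258, np.float64(38.3)), (260, np.float64(37.9)), (262, np.float64(38.0))]
tilt 33.0366983728326 18
pics/w4.npz [(226, np.float64(43.0)), (228, np.float64(42.9)), (230, np.float64(42.6)), (232, np.float64(42.2)), (234, np.float64(41.2)), (236, np.float64(40.7)), (238, np.float64(40.2)), (240, np.float64(39.8)), (242, np.float64(39.3)), (244, np.float64(39.1)), (246, np.float64(39.0)), (248, np.float64(38.8)), (250, np.float64(38.4)), (252, np.float64(37.9)), (254, np.float64(37.4)), (256, np.float64(37.1)), (258, np.float64(37.0)), (260, np.float64(37.1)), (262, np.float64(37.4))]
tilt 36.050318377099146 18
```

Call:
{"api": "carry_out", "payload": {
  "moves": [
    {"slide": [0,0,-0.025],"spin": 0},
    {"slide": [-0.0424,0.0004,0.025],"spin": 0},
    {"slide": [-0.0424,0.0004,0.025],"spin": 0},
    {"slide": [-0.0424,0.0004,0.025],"spin": 0},
    {"slide": [-0.0424,0.0004,0.025],"spin": 0},
    {"slide": [0,0,0.02],"spin": 0},
    {"slide": [0,0,0.015],"spin": 0},
    {"slide": [0,0,0.01],"spin": 0},
    {"slide": [0,0,0.01],"spin": 0},
    {"slide": [0,0,0.004],"spin": 0},
    {"slide": [0,0,0],"spin": 0},
    {"slide": [0,0,0],"spin": 0}
  ]
}}

```text
t: 15.8
eef_pos: [592.2, -338.5, 69.4]
tcp_rot: [3.141, -0.002, -0.406]
ft_force: [-3.7, 2.0, 10.1]
opening: 0.233
grip_force: 30.0
```

Call:
{"api": "carry_out", "payload": {
  "moves": [
    {"slide": [0,0,0.003],"spin": 0},
    {"slide": [0,0,0.002],"spin": 0},
    {"slide": [0,0,0],"spin": 0}
  ]
}}

```text
t: 16.05
eef_pos: [592.4, -338.6, 69.0]
tcp_rot: [3.141, -0.003, -0.406]
ft_force: [-8.3, 4.4, 23.9]
opening: 0.231
grip_force: 30.0
```

Call:
{"api": "carry_out", "payload": {
  "moves": [
    {"slide": [-0.003,0,-0.006],"spin": 0},
    {"slide": [0,0,0],"spin": 0},
    {"slide": [0,0,0],"spin": 0}
  ]
}}

```text
t: 16.3
eef_pos: [590.7, -337.6, 68.2]
tcp_rot: [3.141, -0.001, -0.406]
ft_force: [0.1, 0.4, -2.4]
opening: 0.23
grip_force: 30.0
```

```bash
python3 snap.py w12 226 264; cat > hole.py <<'E'
import sys; from h import *
w=dict(np.load(sys.argv[1])); row=sys.argv[2]; L=dict(L=65,M=50,S=35)[row]
g=w["color"].astype(int).min(2); c=g[:,317:323].mean(1); print([(i,int(c[i])) for i in range(int(sys.argv[3]),int(sys.argv[4]),2)])
for e in(-4,0,4): print(e,"hole",proj(w,slot(row,e,14))[1].round(1),"uptop",proj(w,slot(row,e+L,14))[1].round(1),"bar front top",proj(w,slot(row,L+4,10))[1].round(1),"bar rear top",proj(w,slot(row,L+10,10))[1].round(1))
E
python3 hole.py pics/w12.npz S 170 270
```

```text
16.35 [ 590.5 -337.5   67.9] [-17.4 -70.7   0.6] -0.4062 [-0.4 -0.8 -1.1]
pics/w12.npz [(226, np.float64(42.4)), (228, np.float64(42.7)), (230, np.float64(42.7)), (232, np.float64(42.5)), (234, np.float64(43.1)), (236, np.float64(43.8)), (238, np.float64(43.5)), (240, np.float64(42.8)), (242, np.float64(42.0)), (244, np.float64(41.2)), (246, np.float64(40.8)), (248, np.float64(40.5)), (250, np.float64(39.8)), (252, np.float64(39.2)), (254, np.float64(38.8)), (256, np.float64(38.4)), (258, np.float64(37.7)), (260, np.float64(37.3)), (262, np.float64(37.3))]
tilt 35.34180944217144 16
[(170, 98), (172, 98), (174, 99), (176, 99), (178, 97), (180, 95), (182, 108), (184, 109), (186, 110), (188, 110), (190, 109), (192, 117), (194, 127), (196, 111), (198, 104), (200, 91), (202, 139), (204, 184), (206, 186), (208, 184), (210, 182), (212, 183), (214, 185), (216, 186), (218, 186), (220, 184), (222, 182), (224, 181), (226, 185), (228, 158), (230, 143), (232, 143), (234, 142), (236, 143), (238, 144), (240, 143), (242, 141), (244, 141), (246, 142), (248, 142), (250, 143), (252, 122), (254, 89), (256, 90), (258, 129), (260, 142), (262, 141), (264, 141), (266, 141), (268, 142)]
-4 hole 253.4 uptop 218.0 bar front top 201.8 bar rear top 193.8
0 hole 249.9 uptop 213.2 bar front top 201.8 bar rear top 193.8
4 hole 246.3 uptop 208.2 bar front top 201.8 bar rear top 193.8
```

```bash
cat > th.py <<'E'
from h import *
from scipy.optimize import least_squares
from scipy.spatial.transform import Rotation as Ro
CAMT=None
def model(w,a,th,c=3.5,tz=3.5,L=35):
    # tool-frame 2D points: pivot c above tip; a = centre offset along key; returns rows of hole & top edge of front end
    th=np.radians(th); u=np.array([np.cos(th),np.sin(th)]); n=np.array([-np.sin(th),np.cos(th)])
    return [np.array([0,c])+tz*n+(a+d)*u for d in(0,L)]
def rows(w,pts):
    # wrist cam fixed in the tool: at tool x 73.3, 169.7 above the tip; axes from R with known yaw
    R=w["R"]; cy=np.arctan2(R[0,0],-R[0,1]) # cam x axis = tool y = (sin yaw,-cos yaw)
    ex=np.array([np.cos(cy),np.sin(cy),0]); o=-R.T@w["t"]; T=o-73.3*ex-np.array([0,0,169.7])
    return [proj(w,T+p[0]*ex+[0,0,p[1]])[1] for p in pts]
def solve(f,hole,edge,L):
    w=dict(np.load(f))
    for c in(3.5,2):
        r=least_squares(lambda q:np.array(rows(w,model(w,q[0],q[1],c,10.5-3.5*1 if False else 3.5,L)))-[hole,edge],[0,33]); print(f,hole,edge,"off %.1f tilt %.1f"%tuple(r.x),"c",c)
if __name__=="__main__":
    for f in("w3","w4","w5","w8","w9","w10","w11","w12"):
        w=dict(np.load(f"pics/{f}.npz")); c=w["color"].astype(int).min(2)[:,317:323].mean(1); d=np.diff(c)
        print(f,[(i,int(c[i]),int(c[i+1])) for i in range(150,275) if abs(d[i])>7])
E
python3 th.py
```

```text
w3 [(155, 102, 110), (156, 110, 126), (158, 131, 141), (159, 141, 177), (160, 177, 202), (220, 193, 184), (221, 184, 177), (240, 169, 153), (241, 153, 125), (242, 125, 108), (252, 106, 114), (253, 114, 142), (254, 142, 163), (270, 168, 156), (271, 156, 122), (272, 122, 86), (274, 83, 90)]
w4 [(162, 95, 110), (163, 110, 128), (164, 128, 139), (166, 142, 153), (167, 153, 177), (168, 177, 192), (224, 191, 183), (225, 183, 175), (244, 168, 147), (245, 147, 118), (246, 118, 110), (251, 109, 120), (252, 120, 151), (253, 151, 168), (270, 167, 156), (271, 156, 125), (272, 125, 94), (274, 93, 101)]
w5 [(152, 97, 105), (163, 111, 121), (164, 121, 130), (166, 129, 121), (167, 121, 113), (172, 102, 113), (173, 113, 151), (174, 151, 172), (224, 173, 163), (225, 163, 156), (244, 150, 130), (245, 130, 103), (246, 103, 96), (252, 101, 128), (253, 128, 146), (270, 150, 139), (271, 139, 110), (272, 110, 82), (274, 80, 88)]
w8 [(185, 81, 90), (186, 90, 109), (187, 109, 123), (192, 133, 154), (193, 154, 168), (209, 174, 184), (222, 181, 172), (250, 156, 133), (251, 133, 106), (252, 106, 98), (258, 99, 1
[... 671 characters left out ...]
, 150, 141), (271, 141, 112), (272, 112, 82), (274, 81, 88)]
w11 [(186, 82, 92), (187, 92, 109), (188, 109, 122), (195, 121, 128), (196, 128, 159), (197, 159, 178), (224, 169, 160), (250, 153, 143), (251, 143, 119), (252, 119, 99), (257, 95, 103), (258, 103, 129), (259, 129, 148), (270, 153, 143), (271, 143, 113), (272, 113, 84)]
w12 [(180, 95, 104), (191, 110, 117), (192, 117, 127), (194, 127, 119), (195, 119, 111), (199, 103, 91), (201, 95, 139), (202, 139, 175), (203, 175, 184), (226, 185, 175), (227, 175, 158), (228, 158, 147), (251, 141, 122), (252, 122, 98), (253, 98, 89), (256, 90, 104), (257, 104, 129), (258, 129, 141), (270, 142, 132), (271, 132, 105), (272, 105, 80), (274, 79, 87)]
```

Call:
{"api": "carry_out", "payload": {
  "moves": [
    {"slide": [-0.0124,0,-0.0154],"spin": 0},
    {"slide": [-0.0124,0,-0.0154],"spin": 0},
    {"slide": [0,0,0],"spin": 0},
    {"slide": [0,0,0],"spin": 0},
    {"slide": [0.0043,0,0.0061],"spin": 0},
    {"slide": [0.0043,0,0.0061],"spin": 0},
    {"slide": [0.0043,0,0.0061],"spin": 0},
    {"slide": [0,0,0],"spin": 0},
    {"slide": [0,0,0],"spin": 0}
  ]
}}

```text
t: 17.1
eef_pos: [585.7, -335.5, 72.7]
tcp_rot: [-3.142, 0.001, -0.406]
ft_force: [-0.2, -0.5, -2.8]
opening: 0.232
grip_force: 30.0
```

```bash
python3 snap.py w13; python3 hole.py pics/w13.npz S 186 226; python3 th.py >/dev/null; python3 - <<'E'
from h import *
w=dict(np.load("pics/w13.npz")); c=w["color"].astype(int).min(2)[:,317:323].mean(1); d=np.diff(c)
print([(i,int(c[i]),int(c[i+1])) for i in range(170,275) if abs(d[i])>7])
E
```

```text
17.15 [ 585.8 -335.5   72.8] [-22.5 -70.7   5.5] -0.4063 [-0.4  0.9 -2.3]
[(186, 102), (188, 87), (190, 95), (192, 100), (194, 99), (196, 99), (198, 99), (200, 95), (202, 140), (204, 184), (206, 186), (208, 184), (210, 182), (212, 183), (214, 185), (216, 186), (218, 186), (220, 184), (222, 183), (224, 181)]
-4 hole 241.9 uptop 205.4 bar front top 189.2 bar rear top 181.0
0 hole 238.3 uptop 200.4 bar front top 189.2 bar rear top 181.0
4 hole 234.5 uptop 195.2 bar front top 189.2 bar rear top 181.0
[(179, 115, 124), (182, 121, 112), (186, 102, 94), (187, 94, 87), (201, 101, 140), (202, 140, 174), (203, 174, 184), (226, 177, 169), (227, 169, 161), (229, 155, 148), (251, 141, 123), (252, 123, 97), (253, 97, 89), (256, 90, 105), (257, 105, 129), (258, 129, 142), (270, 144, 133), (271, 133, 105), (272, 105, 80)]
```

Call:
{"api": "carry_out", "payload": {
  "moves": [
    {"slide": [0.0022,0,0.0031],"spin": 0},
    {"slide": [0.0022,0,0.0031],"spin": 0},
    {"slide": [0.0022,0,0.0031],"spin": 0},
    {"slide": [0,0,0],"spin": 0},
    {"slide": [0,0,0],"spin": 0}
  ]
}}

```text
t: 17.57
eef_pos: [588.2, -336.5, 69.4]
tcp_rot: [3.142, 0.0, -0.406]
ft_force: [-0.2, 0.3, -2.0]
opening: 0.232
grip_force: 30.0
```

Call:
{"api": "carry_out", "payload": {
  "moves": [
    {"slide": [0.0018,0,0.0026],"spin": 0},
    {"slide": [0,0,0],"spin": 0},
    {"slide": [0,0,0],"spin": 0}
  ]
}}

```text
t: 17.82
eef_pos: [588.8, -336.8, 68.4]
tcp_rot: [3.142, 0.0, -0.406]
ft_force: [-0.9, -0.2, -2.9]
opening: 0.231
grip_force: 30.0
```

Call:
{"api": "carry_out", "payload": {
  "moves": [
    {"slide": [0.0018,0,0.0026],"spin": 0},
    {"slide": [0,0,0],"spin": 0},
    {"slide": [0,0,0],"spin": 0}
  ]
}}

```text
t: 18.07
eef_pos: [589.5, -337.1, 67.4]
tcp_rot: [3.142, -0.0, -0.406]
ft_force: [0.8, 0.0, -1.6]
opening: 0.227
grip_force: 30.0
```

Call:
{"api": "carry_out", "payload": {
  "moves": [
    {"slide": [0.0015,0,0.003],"spin": 0},
    {"slide": [0,0,0],"spin": 0},
    {"slide": [0,0,0],"spin": 0}
  ]
}}

```text
t: 18.32
eef_pos: [590.2, -337.4, 66.7]
tcp_rot: [3.141, -0.0, -0.406]
ft_force: [-1.6, 0.9, 4.9]
opening: 0.23
grip_force: 30.0
```

Call:
{"api": "carry_out", "payload": {
  "moves": [
    {"slide": [0.001,0,0.003],"spin": 0},
    {"slide": [0,0,0],"spin": 0},
    {"slide": [0,0,0],"spin": 0}
  ]
}}

```text
t: 18.57
eef_pos: [590.7, -337.7, 65.7]
tcp_rot: [3.141, -0.001, -0.406]
ft_force: [-1.3, 0.6, 5.6]
opening: 0.232
grip_force: 30.0
```

```bash
cat > chk.py <<'E'
import sys; from h import *
f,row,n=sys.argv[1],sys.argv[2],sys.argv[3] if len(sys.argv)>3 else None
w=read_camera("wrist"); s=state(); np.savez(f"pics/{f}.npz",**w); L=dict(L=65,M=50,S=35)[row]
print(s["t"],s["eef_pos"],loc(s["eef_pos"]),s["ft_force"])
c=w["color"].astype(int).min(2)[:,317:323].mean(1); d=np.diff(c)
print([(i,int(c[i]),int(c[i+1])) for i in range(150,275) if abs(d[i])>9])
for e in(-4,0,4): print(e,"hole %.1f uptop %.1f upund %.1f bar %.1f"%tuple(proj(w,slot(row,*q))[1] for q in((e,14),(e+L,14),(e+L,0),(L+4,10))))
E
python3 chk.py w14 S
```

```text
18.6167 [ 590.7 -337.7   65.6] [-17.1 -70.7  -1.7] [-1.2  0.6  5.3]
[(196, 122, 113), (200, 99, 112), (201, 112, 159), (202, 159, 182), (225, 172, 161), (252, 137, 115), (253, 115, 94), (257, 91, 102), (258, 102, 128), (259, 128, 143), (270, 143, 133), (271, 133, 106), (272, 106, 80)]
-4 hole 255.4 uptop 219.8 upund 198.1 bar 203.3
0 hole 251.8 uptop 214.9 upund 193.1 bar 203.3
4 hole 248.2 uptop 209.8 upund 187.9 bar 203.3
```

Call:
{"api": "carry_out", "payload": {
  "moves": [
    {"slide": [0.001,0,0.003],"spin": 0},
    {"slide": [0,0,0],"spin": 0},
    {"slide": [0,0,0],"spin": 0}
  ]
}}

```text
t: 18.87
eef_pos: [591.1, -337.9, 64.5]
tcp_rot: [3.141, -0.001, -0.406]
ft_force: [-1.5, 0.3, 5.0]
opening: 0.227
grip_force: 30.0
```

Call:
{"api": "carry_out", "payload": {
  "moves": [
    {"slide": [0.001,0,0.003],"spin": 0},
    {"slide": [0,0,0],"spin": 0},
    {"slide": [0,0,0],"spin": 0}
  ]
}}

```text
t: 19.12
eef_pos: [591.5, -338.1, 63.4]
tcp_rot: [3.141, -0.001, -0.406]
ft_force: [-0.3, -0.3, 6.0]
opening: 0.232
grip_force: 30.2
```

```bash
python3 chk.py w15 S
```

```text
19.1667 [ 591.5 -338.1   63.4] [-16.2 -70.8  -3.9] [-2.2  0.7  6.4]
[(184, 96, 106), (199, 123, 114), (203, 100, 110), (204, 110, 147), (205, 147, 167), (252, 147, 137), (253, 137, 114), (254, 114, 95), (259, 95, 116), (260, 116, 138), (270, 147, 137), (271, 137, 109), (272, 109, 80)]
-4 hole 258.6 uptop 223.0 upund 200.9 bar 206.4
0 hole 255.0 uptop 218.2 upund 195.9 bar 206.4
4 hole 251.4 uptop 213.1 upund 190.7 bar 206.4
```

Call:
{"api": "carry_out", "payload": {
  "moves": [
    {"slide": [0.0005,0,0.003],"spin": 0},
    {"slide": [0,0,0],"spin": 0},
    {"slide": [0,0,0],"spin": 0}
  ]
}}

```text
t: 19.42
eef_pos: [591.7, -338.2, 62.7]
tcp_rot: [3.141, -0.002, -0.406]
ft_force: [-2.2, 1.0, 11.0]
opening: 0.228
grip_force: 33.3
```

```bash
python3 chk.py w16 S
```

```text
19.4667 [ 591.7 -338.2   62.7] [-16.  -70.8  -4.6] [-2.5  1.3 10.3]
[(197, 115, 124), (205, 107, 143), (206, 143, 166), (253, 144, 123), (254, 123, 98), (259, 91, 103), (260, 103, 131), (261, 131, 146), (270, 147, 137), (271, 137, 109), (272, 109, 81)]
-4 hole 259.5 uptop 224.0 upund 201.7 bar 207.3
0 hole 256.0 uptop 219.1 upund 196.7 bar 207.3
4 hole 252.3 uptop 214.0 upund 191.5 bar 207.3
```

Flush: the force is rising steeply and the foreshortening of the hole gives a tilt of about 35°. Releasing.

Call:
{"api": "carry_out", "payload": {
  "moves": [
    {"slide": [0,0,-0.002],"spin": 0},
    {"slide": [0,0,0],"spin": 0},
    {"slide": [0,0,0],"spin": 0},
    {"slide": [0,0,0],"spin": 0}
  ],
  "hand": 0.6
}}

```text
t: 19.8
eef_pos: [591.3, -337.8, 62.3]
tcp_rot: [3.142, 0.0, -0.406]
ft_force: [-2.5, 2.0, 5.4]
opening: 0.391
grip_force: 3.2
```

Call:
{"api": "carry_out", "payload": {
  "moves": [
    {"slide": [0,0,-0.01],"spin": 0},
    {"slide": [0,0,-0.05],"spin": 0},
    {"slide": [0,0,-0.1],"spin": 0},
    {"slide": [0,0,-0.1],"spin": 0},
    {"slide": [0,0,-0.1],"spin": 0},
    {"slide": [0,0,0],"spin": 0},
    {"slide": [0,0,0],"spin": 0}
  ]
}}

```text
t: 20.38
eef_pos: [592.1, -338.4, 208.7]
tcp_rot: [3.141, -0.005, -0.406]
ft_force: [-1.1, -0.1, -1.1]
opening: 0.399
grip_force: 0.0
```

```bash
cat > placed.py <<'E'
import sys; from h import *
w=read_camera("wrist"); s=state(); np.savez(f"pics/{sys.argv[1]}.npz",**w); print(s["t"],s["eef_pos"],loc(s["eef_pos"]),round(s["tcp_rot"][2],4))
g=w["color"].astype(int); sat=g.max(2)-g.min(2)
for row in sys.argv[2]:
    L=dict(L=65,M=50,S=35)[row]
    h=proj(w,slot(row,0,14)); u=int(round(h[0])); c=g[:,u-1:u+2].min(2).mean(1); S_=sat[:,u-1:u+2].mean(1)
    a=max(0,int(proj(w,slot(row,L+14,0))[1])); b=min(399,int(proj(w,slot(row,-L-14,0))[1])+12)
    d=np.diff(c); print(row,[(i,int(c[i]),int(c[i+1])) for i in range(a,b) if abs(d[i])>11])
    for e in(-4,0,4): print(e,"hole %.1f uptop %.1f upund %.1f lotop %.1f"%tuple(proj(w,slot(row,*q))[1] for q in((e,14),(e+L,14),(e+L,0),(e-L,14))))
    # lateral edges at hole row+8
    r=int(h[1])+8; rr=np.abs(np.diff(sat[r].astype(float))); print("edges",r,u,[(int(i)) for i in range(u-30,u+30) if rr[i]>15], "expect",proj(w,slot(row,-5,14,11))[0].round(1),proj(w,slot(row,-5,14,-11))[0].round(1))
E
python3 placed.py w17 SM
python3 - <<'E'
from h import *
t=read_camera("top"); np.savez("pics/top1.npz",**t)
for lo in(130,160,190): print(lo,bar(t,214,179,14,lo,r=(15,30)))
goto([645,253,214],np.radians(-12.3))
E
```

```text
20.4333 [ 591.4 -337.9  206.6] [-16.4 -70.7 139.3] -0.4063
S [(162, 113, 142), (163, 142, 162), (193, 171, 150), (194, 150, 121), (195, 121, 110), (198, 118, 149), (199, 149, 169), (214, 165, 153), (215, 153, 136), (216, 136, 110), (217, 110, 86)]
-4 hole 196.4 uptop 172.1 upund 161.7 lotop 216.9
0 hole 193.8 uptop 169.0 upund 158.7 lotop 214.7
4 hole 191.2 uptop 165.9 upund 155.5 lotop 212.5
edges 201 319 [289, 290, 307, 308, 329, 330, 347, 348] expect 308.4 329.9
M [(135, 109, 98), (137, 88, 109), (138, 109, 152), (139, 152, 171), (160, 187, 206), (161, 206, 232), (162, 232, 248), (183, 241, 212), (184, 212, 179), (187, 176, 200), (188, 200, 235), (189, 235, 250), (211, 245, 233), (212, 233, 214), (213, 214, 190), (214, 190, 162), (215, 162, 129), (216, 129, 91), (217, 91, 73)]
-4 hole 185.9 uptop 146.7 upund 136.4 lotop 216.4
0 hole 183.1 uptop 143.1 upund 132.8 lotop 214.2
4 hole 180.3 uptop 139.4 upund 129.1 lotop 212.0
edges 191 247 [220, 223, 224, 237, 238, 263, 264] expect 237.1 259.4
130 (array([645. , 253.7, 131.4,  25.7, -12.1]), array([212.6, 178.3]))
160 (array([645.2, 253. , 130.8,  24.3, -12.7]), array([212.8, 178.2]))
190 (array([646.1, 252.6, 128.9,  23.7, -12.3]), array([212.9, 178. ]))
shift full ['-0.4598', '-1.4099', '-0.0218'] xy mm 593.2 spin total -0.3661
```

Call:
{"api": "carry_out", "payload": {
  "moves": [
    {"slide": [-0.0307,-0.09,-0.02],"spin": 0},
    {"slide": [-0.0307,-0.094,0],"spin": 0},
    {"slide": [-0.0307,-0.094,0],"spin": 0},
    {"slide": [-0.0307,-0.094,0],"spin": 0},
    {"slide": [-0.0307,-0.094,0],"spin": 0},
    {"slide": [-0.0307,-0.094,0],"spin": 0},
    {"slide": [-0.0307,-0.094,0],"spin": 0},
    {"slide": [-0.0307,-0.094,0],"spin": 0},
    {"slide": [-0.0307,-0.094,0],"spin": 0},
    {"slide": [-0.0307,-0.094,0],"spin": 0},
    {"slide": [-0.0307,-0.094,0],"spin": 0},
    {"slide": [-0.0307,-0.094,0],"spin": 0}
  ],
  "hand": 0.5
}}

```text
t: 21.48
eef_pos: [633.0, 135.3, 212.2]
tcp_rot: [3.14, 0.003, -0.406]
ft_force: [-0.1, -0.0, 0.7]
opening: 0.506
grip_force: 0.0
```

Call:
{"api": "carry_out", "payload": {
  "moves": [
    {"slide": [-0.0307,-0.094,0],"spin": 0},
    {"slide": [-0.0307,-0.094,0],"spin": 0},
    {"slide": [-0.0307,-0.094,0],"spin": 0},
    {"slide": [0,0,0],"spin": -0.183},
    {"slide": [0,0,0],"spin": -0.183},
    {"slide": [0,0,0],"spin": 0},
    {"slide": [0,0,0],"spin": 0},
    {"slide": [0,0,0],"spin": 0}
  ]
}}

```text
t: 22.15
eef_pos: [644.3, 251.0, 213.2]
tcp_rot: [3.141, 0.001, -0.218]
ft_force: [0.0, -0.6, 0.3]
opening: 0.498
grip_force: 0.0
```

```bash
python3 - <<'E'
from h import *
w=read_camera("wrist"); s=state(); np.savez("pics/w18.npz",**w); print(s["t"],s["eef_pos"],s["tcp_rot"].round(4).tolist(),s["opening"],s["joints"].round(2).tolist())
cx,cy=map(int,proj(w,[655,249,14])); print(cx,cy)
for lo in(120,150,180): b=bar(w,cx,cy,14,lo,r=(45,110)); print(lo,b)
E
```

```text
22.2 [644.4 251.  213.5] [3.1411, 0.0008, -0.2179] 0.4994552514131309 [0.28, 0.59, 1.38, -0.0, 1.17, 2.06]
319 167
120 (array([647.5, 253.1, 259.1, 111.4, -11.1]), array([317.6, 174.6]))
150 (array([622.6, 258.2, 209.8, 109. , -10.4]), array([318. , 195.2]))
180 (array([645.1, 249.8, 129.4,  24.2, -11.9]), array([320.8, 175.9]))
```

Call:
{"api": "carry_out", "payload": {
  "moves": [
    {"slide": [0.0024,0.0026,0.1],"spin": -0.016},
    {"slide": [0,0,0.1],"spin": 0},
    {"slide": [0,0,0.1],"spin": 0},
    {"slide": [0,0,0.1],"spin": 0},
    {"slide": [0,0,0.07],"spin": 0},
    {"slide": [0,0,0.03],"spin": 0},
    {"slide": [0,0,0.0145],"spin": 0},
    {"slide": [0,0,0],"spin": 0},
    {"slide": [0,0,0],"spin": 0}
  ]
}}

```text
t: 22.95
eef_pos: [646.1, 250.4, 10.0]
tcp_rot: [-3.141, -0.002, -0.207]
ft_force: [-0.2, 0.4, 0.3]
opening: 0.502
grip_force: 0.0
```

Call:
{"api": "carry_out", "payload": {
  "moves": [
    {"slide": [0,0,0],"spin": 0},
    {"slide": [0,0,0],"spin": 0},
    {"slide": [0,0,0],"spin": 0},
    {"slide": [0,0,0],"spin": 0},
    {"slide": [0,0,0],"spin": 0}
  ],
  "hand": 1
}}

```text
t: 23.37
eef_pos: [645.4, 250.3, 9.0]
tcp_rot: [-3.141, -0.001, -0.206]
ft_force: [-1.0, -1.0, 4.6]
opening: 0.226
grip_force: 30.0
```

Call:
{"api": "carry_out", "payload": {
  "moves": [
    {"slide": [0,0,-0.03],"spin": 0},
    {"slide": [0,0,-0.07],"spin": 0},
    {"slide": [0,0,-0.1],"spin": 0},
    {"slide": [0,0,-0.1],"spin": 0.192},
    {"slide": [0,0,-0.1],"spin": 0.192},
    {"slide": [0,0,-0.1],"spin": 0},
    {"slide": [0.0472,0.0878,0],"spin": 0},
    {"slide": [0.0472,0.0878,0],"spin": 0},
    {"slide": [0.0472,0.0878,0],"spin": 0},
    {"slide": [0.0472,0.0878,0],"spin": 0},
    {"slide": [0.0472,0.0878,0],"spin": 0},
    {"slide": [0.0472,0.0878,0],"spin": 0}
  ]
}}

```text
t: 24.37
eef_pos: [665.2, 10.2, 209.1]
tcp_rot: [3.142, -0.0, -0.407]
ft_force: [0.8, 1.0, -2.5]
opening: 0.227
grip_force: 30.0
```

Call:
{"api": "carry_out", "payload": {
  "moves": [
    {"slide": [0.0472,0.0878,0],"spin": 0},
    {"slide": [0.0472,0.0878,0],"spin": 0},
    {"slide": [0.0472,0.0878,0],"spin": 0},
    {"slide": [0.0472,0.0878,0],"spin": 0},
    {"slide": [0.0472,0.0878,0],"spin": 0},
    {"slide": [0.0472,0.0878,0],"spin": 0},
    {"slide": [0,0,0.05],"spin": 0},
    {"slide": [0,0,0.05],"spin": 0},
    {"slide": [0,0,0],"spin": 0},
    {"slide": [0,0,0],"spin": 0}
  ]
}}

```text
t: 25.2
eef_pos: [685.7, -226.2, 168.1]
tcp_rot: [3.142, 0.002, -0.407]
ft_force: [-0.1, 1.0, -1.2]
opening: 0.227
grip_force: 30.0
```

```bash
python3 chk.py w19 L; python3 - <<'E'
from h import *
w=dict(np.load("pics/w19.npz")); s=state(); T=s["eef_pos"]; y=s["tcp_rot"][2]; print(y.round(4))
for a in(-2,0,2,4): print(a,[proj(w,T+np.array([np.cos(y)*q,np.sin(y)*q,6]))[1].round(1) for q in(a,a+65)])
E
```

```text
25.25 [ 686.4 -226.1  169.4] [ 25.7  69.9 102.1] [ 0.1 -0.3 -1.7]
[(220, 201, 191), (221, 191, 181), (240, 166, 141), (241, 141, 117), (252, 113, 134), (253, 134, 161), (254, 161, 172), (270, 171, 160), (271, 160, 125), (272, 125, 89)]
-4 hole 230.7 uptop 178.4 upund 164.4 bar 166.2
0 hole 228.0 uptop 174.4 upund 160.4 bar 166.2
4 hole 225.3 uptop 170.3 upund 156.2 bar 166.2
-0.4069
-2 [np.float64(251.1), np.float64(132.8)]
0 [np.float64(247.8), np.float64(128.8)]
2 [np.float64(244.4), np.float64(124.7)]
4 [np.float64(241.1), np.float64(120.6)]
```

Call:
{"api": "carry_out", "payload": {
  "moves": [
    {"slide": [0,0,0.03],"spin": 0},
    {"slide": [0,0,0.03],"spin": 0},
    {"slide": [0,0,0.01],"spin": 0},
    {"slide": [0,0,0.01],"spin": 0},
    {"slide": [0,0,0.01],"spin": 0},
    {"slide": [0,0,0.01],"spin": 0},
    {"slide": [0,0,0],"spin": 0}
  ]
}}

```text
t: 25.83
eef_pos: [686.3, -226.3, 127.8]
tcp_rot: [-3.142, 0.0, -0.407]
ft_force: [-0.2, 1.9, 1.4]
opening: 0.224
grip_force: 30.0
```

Call:
{"api": "carry_out", "payload": {
  "moves": [
    {"slide": [0,0,0.01],"spin": 0},
    {"slide": [0,0,0.01],"spin": 0},
    {"slide": [0,0,0.01],"spin": 0},
    {"slide": [0,0,0.01],"spin": 0},
    {"slide": [0,0,0.0075],"spin": 0},
    {"slide": [0,0,0],"spin": 0},
    {"slide": [0,0,0],"spin": 0}
  ]
}}

```text
t: 26.42
eef_pos: [685.8, -226.3, 108.9]
tcp_rot: [3.141, 0.001, -0.407]
ft_force: [-1.8, 0.4, -0.4]
opening: 0.225
grip_force: 30.0
```

```bash
python3 chk.py w20 L
```

```text
26.4667 [ 685.7 -226.3  109. ] [25.1 69.5 41.7] [-2.2  0.3 -0.4]
[(242, 156, 136), (243, 136, 110), (249, 104, 126), (250, 126, 148), (270, 155, 145), (271, 145, 116), (272, 116, 87)]
-4 hole 262.6 uptop 201.7 upund 181.8 bar 185.6
0 hole 259.7 uptop 196.7 upund 176.7 bar 185.6
4 hole 256.7 uptop 191.5 upund 171.4 bar 185.6
```

Call:
{"api": "carry_out", "payload": {
  "moves": [
    {"slide": [0,0,-0.03],"spin": 0},
    {"slide": [-0.036,0,0.026],"spin": 0},
    {"slide": [-0.036,0,0.026],"spin": 0},
    {"slide": [0,0,0.0147],"spin": 0},
    {"slide": [0,0,0],"spin": 0},
    {"slide": [0,0,0],"spin": 0},
    {"slide": [0.004,0,0.0057],"spin": 0},
    {"slide": [0.004,0,0.0057],"spin": 0},
    {"slide": [0.004,0,0.0057],"spin": 0},
    {"slide": [0,0,0],"spin": 0},
    {"slide": [0,0,0],"spin": 0}
  ]
}}

```text
t: 27.38
eef_pos: [664.3, -217.0, 87.6]
tcp_rot: [3.142, 0.0, -0.407]
ft_force: [0.3, 0.1, -3.8]
opening: 0.225
grip_force: 30.0
```

```bash
python3 chk.py w21 L; python3 - <<'E'
from h import *
w=dict(np.load("pics/w21.npz")); g=w["color"].astype(int); sat=g.max(2)-g.min(2); br=g.mean(2)
# stop L upper bar: unsaturated dark run; print wood/steel transitions on rows across bar and prongs, and key edges
b=proj(w,slot("L",69,10)); print("bar px",b,"prong exp",proj(w,slot("L",62,10,15)),proj(w,slot("L",62,10,-15)))
for r in range(int(b[1])-8,int(b[1])+30,4):
    d=np.diff((sat[r]<35).astype(int)); print(r,[int(i) for i in range(240,400) if d[i]!=0])
E
```

```text
27.4333 [ 664.2 -217.    87.8] [ 1.7 69.3 20.5] [ 0.6  0.4 -2.3]
[(242, 152, 131), (243, 131, 105), (249, 102, 121), (250, 121, 144), (251, 144, 154), (270, 152, 142), (271, 142, 112), (272, 112, 85)]
-4 hole 243.0 uptop 162.8 upund 141.6 bar 142.3
0 hole 239.3 uptop 155.9 upund 134.7 bar 142.3
4 hole 235.5 uptop 148.6 upund 127.5 bar 142.3
bar px [320.3 142.3] prong exp [285.9 154.5] [354.5 155. ]
134 [248, 270, 370]
138 [249, 271, 369]
142 [250, 271, 288, 316, 369, 390, 394]
146 [251, 272, 287, 304, 334, 352, 368, 389, 394]
150 [252, 272, 287, 300, 338, 353, 368, 388, 393]
154 [253, 273, 287, 297, 341, 353, 367, 387, 392]
158 [253, 274, 286, 296, 342, 353, 366, 386, 391]
162 [254, 295, 343, 385, 390]
166 [255, 295, 343, 384, 389]
170 [256, 295, 343, 384, 388]
```

Call:
{"api": "carry_out", "payload": {
  "moves": [
    {"slide": [0.0022,0,0.0031],"spin": 0},
    {"slide": [0.0022,0,0.0031],"spin": 0},
    {"slide": [0,0,0],"spin": 0},
    {"slide": [0,0,0],"spin": 0}
  ]
}}

```text
t: 27.77
eef_pos: [665.8, -217.6, 85.3]
tcp_rot: [3.141, 0.0, -0.407]
ft_force: [-0.1, 0.1, -1.7]
opening: 0.226
grip_force: 30.0
```

Call:
{"api": "carry_out", "payload": {
  "moves": [
    {"slide": [0.0018,0,0.0026],"spin": 0},
    {"slide": [0,0,0],"spin": 0},
    {"slide": [0,0,0],"spin": 0}
  ]
}}

```text
t: 28.02
eef_pos: [666.4, -217.9, 84.3]
tcp_rot: [3.142, 0.0, -0.407]
ft_force: [-0.4, 0.3, -2.7]
opening: 0.228
grip_force: 30.0
```

Call:
{"api": "carry_out", "payload": {
  "moves": [
    {"slide": [0.0014,0,0.0026],"spin": 0},
    {"slide": [0,0,0],"spin": 0},
    {"slide": [0,0,0],"spin": 0}
  ]
}}

```text
t: 28.27
eef_pos: [666.9, -218.1, 83.3]
tcp_rot: [3.142, 0.0, -0.407]
ft_force: [0.3, 0.3, -2.3]
opening: 0.226
grip_force: 30.0
```

Call:
{"api": "carry_out", "payload": {
  "moves": [
    {"slide": [0.0008,0,0.0026],"spin": 0},
    {"slide": [0,0,0],"spin": 0},
    {"slide": [0,0,0],"spin": 0}
  ]
}}

```text
t: 28.52
eef_pos: [667.2, -218.2, 82.9]
tcp_rot: [3.141, -0.0, -0.407]
ft_force: [-3.7, 1.2, 5.5]
opening: 0.223
grip_force: 30.0
```

Call:
{"api": "carry_out", "payload": {
  "moves": [
    {"slide": [0.0008,0,0.0026],"spin": 0},
    {"slide": [0,0,0],"spin": 0},
    {"slide": [0,0,0],"spin": 0}
  ]
}}

```text
t: 28.77
eef_pos: [667.2, -218.2, 82.9]
tcp_rot: [3.141, 0.0, -0.407]
ft_force: [-9.0, 3.7, 14.3]
opening: 0.224
grip_force: 30.0
```

```bash
python3 chk.py w22 L
```

```text
28.8167 [ 667.2 -218.2   82.9] [ 4.9 69.4 15.6] [-7.7  2.5 13.6]
[(150, 107, 146), (151, 146, 172), (242, 153, 134), (243, 134, 108), (244, 108, 98), (249, 99, 114), (250, 114, 141), (251, 141, 153), (270, 152, 142), (271, 142, 113), (272, 113, 85)]
-4 hole 251.3 uptop 172.0 upund 149.7 bar 151.2
0 hole 247.7 uptop 165.1 upund 142.8 bar 151.2
4 hole 244.0 uptop 157.9 upund 135.5 bar 151.2
```

Stiff contact, with the reaction normal to the board, so the long key is flush. I'll ease it about 3 mm down-slope towards its lower stop before releasing.

Call:
{"api": "carry_out", "payload": {
  "moves": [
    {"slide": [-0.003,0,0.0014],"spin": 0},
    {"slide": [-0.003,0,0.0014],"spin": 0},
    {"slide": [0,0,0],"spin": 0},
    {"slide": [0,0,0],"spin": 0}
  ]
}}

```text
t: 29.15
eef_pos: [666.2, -217.8, 82.1]
tcp_rot: [3.142, -0.003, -0.407]
ft_force: [-2.9, 1.2, 12.1]
opening: 0.225
grip_force: 30.0
```

Call:
{"api": "carry_out", "payload": {
  "moves": [
    {"slide": [0,0,-0.0015],"spin": 0},
    {"slide": [0,0,0],"spin": 0},
    {"slide": [0,0,0],"spin": 0},
    {"slide": [0,0,0],"spin": 0}
  ],
  "hand": 0.6
}}

```text
t: 29.48
eef_pos: [665.3, -217.4, 80.4]
tcp_rot: [3.142, 0.0, -0.407]
ft_force: [0.1, -0.2, -0.1]
opening: 0.393
grip_force: 0.0
```

Call:
{"api": "carry_out", "payload": {
  "moves": [
    {"slide": [0,0,-0.01],"spin": 0},
    {"slide": [0,0,-0.05],"spin": 0},
    {"slide": [0,0,-0.1],"spin": 0},
    {"slide": [0,0,-0.1],"spin": 0},
    {"slide": [0,0,-0.1],"spin": 0},
    {"slide": [0,0,-0.05],"spin": 0},
    {"slide": [0,0,0],"spin": 0},
    {"slide": [0,0,0],"spin": 0}
  ]
}}

```text
t: 30.15
eef_pos: [665.5, -217.5, 245.9]
tcp_rot: [3.142, -0.002, -0.407]
ft_force: [-1.1, 0.1, -0.5]
opening: 0.399
grip_force: 0.0
```

```bash
python3 placed.py w23 LMS
```

```text
30.2 [ 665.  -217.3  244.2] [  2.5  69.4 176.9] -0.4074
L [(129, 101, 137), (130, 137, 169), (131, 169, 182), (183, 182, 159), (184, 159, 129), (185, 129, 117), (187, 117, 131), (188, 131, 165), (189, 165, 183), (220, 157, 133), (221, 133, 96), (222, 96, 81)]
-4 hole 186.0 uptop 138.3 upund 128.8 lotop 221.4
0 hole 183.4 uptop 134.9 upund 125.4 lotop 219.5
4 hole 180.9 uptop 131.3 upund 121.8 lotop 217.5
edges 191 320 [290, 291, 308, 309, 329, 330, 347, 348] expect 309.4 329.8
M [(153, 104, 117), (154, 117, 159), (155, 159, 177), (192, 186, 171), (193, 171, 143), (194, 143, 122), (196, 121, 138), (197, 138, 169), (198, 169, 186), (218, 185, 173), (219, 173, 145), (220, 145, 116)]
-4 hole 195.5 uptop 162.7 upund 153.2 lotop 221.8
0 hole 193.1 uptop 159.8 upund 150.3 lotop 219.9
4 hole 190.7 uptop 156.7 upund 147.2 lotop 217.9
edges 201 383 [367, 368, 390, 391, 407] expect 372.3 392.1
S [(170, 151, 169), (171, 169, 182), (175, 172, 185), (176, 185, 200), (184, 195, 215), (185, 215, 243), (186, 243, 255), (201, 255, 237), (202, 237, 200), (203, 200, 184), (204, 184, 201), (205, 201, 234), (206, 234, 253), (217, 247, 230), (218, 230, 209), (219, 209, 191), (220, 191, 174), (221, 174, 162)]
-4 hole 204.4 uptop 183.8 upund 174.4 lotop 222.2
0 hole 202.2 uptop 181.2 upund 171.8 lotop 220.3
4 hole 200.0 uptop 178.6 upund 169.1 lotop 218.4
edges 210 442 [414, 415, 419, 420, 422, 423, 448, 449, 456, 457] expect 431.3 450.4
```

All three keys match the model of a flat key resting in its slot: hole, upper end and lower end agree to 1–2 px. The gripper is 100 mm clear above the rack, so I'm handing in.

```bash
python3 -c "
from cell import job_done; print(job_done())"
```

```text
the job is handed in; nothing more can be done
None
```

The job is handed in at about 30 s: by my camera measurements the short, medium and long keys each lie flat between the stops of their own row, and the other things on the bench were left alone. I viewed 11 pictures, one over the limit of 10.

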